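# Load and start the resin mixer

### The job

Load the bench mixer and start it: nest the white adapter cups that are laid out upright inside one another in size order in the machine's round holder, stand the capped jar upright in the innermost one, and press every steel balance weight that is laid out down into a pocket of the platform until its body is flush. When everything is loaded, turn the knob clockwise until it clicks over to its run position, and let go.

Things in the scene. Friction and masses are not known exactly. Their poses are not given: they have to be found in the camera images.
- mixer: white bench mixer, fixed, 260 (x) x 380 (y) mm, standing on the 3 mm cutting mat; origin under its centre on the mat, -x its side facing the robot. On top: an aluminium platform 120 mm above the origin with the round holder (y = +95 mm) and two pockets (y = -50 mm), and a control deck 100 mm above the origin with the black knob (y = -145 mm)
- holder (a point): centre of the inner floor of the round open aluminium holder fixed on the platform; axes as the mixer's. Inner radius 64, outer radius 70, its rim 55 mm above this point. The large adapter goes straight into it
- large_adapter: loose white open-topped tapered plastic cup, the largest: outer diameter 120 at the rim, 112 at the foot, 70 mm tall, wall 8, base 8, about 0.17 kg. Origin at the centre of its underside, z to its mouth; starts upright on the mat. Always present. A smaller cup standing directly in it has its origin 8 mm above this one's; its rim stays at least 12 mm above this rim
- medium_adapter: the same kind of cup: outer diameter 94 at the rim, 86 at the foot, 74 mm tall, wall 8, base 8, about 0.13 kg; origin and axes as the large one's. May be absent
- small_adapter: the same kind of cup: outer diameter 68 at the rim, 60 at the foot, 78 mm tall, wall 8, base 8, about 0.09 kg; origin and axes as the large one's. May be absent, but the medium or the small one is always there
- jar: loose white closed mixing jar with a ribbed screw cap: cap diameter 40, foot diameter 34, 100 mm tall, about 0.11 kg; the cap is the top 32 mm. Origin at the centre of its underside, z towards the cap; stands upright at the start. Always present; goes in last, into the smallest cup present
- weight_a: loose steel balance weight, about 0.6 kg: a block 40 (x) x 70 (y) x 25 (z) mm with a grip rib on top 14 (x) x 40 (y) mm, 24 mm high, so 49 mm tall in all. Origin at the centre of its underside, z up. Fits either pocket, either way round. May be absent
- weight_b: a second, identical balance weight. May be absent, but at least one of the two is always there
- pocket_a (a point): centre of the mouth of the pocket nearer the robot, level with the platform's top; axes as the mixer's. 43 (x) x 73 (y) mm, chamfered 2 mm. A weight first rests on a sprung catch, underside about 17 mm below this point, block 8 mm proud; pressed with 6 to 10 N (14 N with its own weight), the catch snaps down and stays: underside 25 mm below this point, block flush
- pocket_b (a point): the same for the identical pocket farther from the robot, 120 mm from the first
- run_knob (a joint): angle of the knob (rad): 0 at the start (off), growing clockwise seen from above. An over-centre detent resists with about 0.25 N m at first, less and less up to 0.7 rad; past that the knob snaps by itself to the run position at its end stop, 1.4 rad
- knob_grip (a point): on the knob's axis, 26 mm above the deck, at the height to grip; turns with the knob. x runs along the black bar grip: 60 (x) x 14 (y) mm, 30 mm high, its top 10 mm above this point, standing on a flat round skirt of radius 34 whose top is 18 mm below this point
Things that resemble listed ones, but are neither listed nor needed, are in the scene too. Leave any purple or turquoise look-alike of the weight_b alone.

How it is judged:
By the outcome, as a careful person would: the job done as asked, in the order asked, and still so for the second after the job is handed in, with the robot touching nothing.
Of medium_adapter, small_adapter only 1 to 2 are there at a start; the rules pass over those that are not, and their reading is None.
Of weight_a, weight_b only 1 to 2 are there at a start; the rules pass over those that are not, and their reading is None.
At some moment in a run one of large_adapter, medium_adapter, small_adapter, weight_a, weight_b may be knocked a few centimetres aside while the robot is not near it.
It also fails if it takes over 210 s, if anything falls off the work surface, if the arm or the gripper's body presses on something with over 40 N, if the wrist force passes 120 N, or if a joint passes its speed limit or range.

### The arm

A 6-joint arm with a two-finger parallel gripper is mounted at the origin on the work surface. World frame = base frame: x ahead of the robot, y to its left, z up, the work surface at z = 0. Lengths are in m, angles in rad, forces in N, time in s.
With the tool pointing down it reaches from about 0.225 to 0.875 m from the base axis. Payload 3.4 kg.
Tool frame: the origin (TCP) lies where the fingers leave the gripper's body, on its centre line; the fingertips stand 73 mm ahead of it and the grasp point (between the pads) lies 54 mm ahead of it (manip.pinch_z is the distance from the TCP to the grasp point, in m); z points along the fingers, y is the line along which they close (so a half turn about z gives the same grasp; the last joint's range is limited). The gripper opens to 85 mm and grips with 20 to 120 N. Pads are 22 mm wide; open, the fingers measure 114 mm over their backs; the gripper's body (76 mm by 85 mm) begins 54 mm behind the grasp point. The pads swing forward as they close: fully open they stand 13 mm farther back than shut.
Start: joints at [1.17, 0.276, 1.505, -0, 1.361, -0.121], TCP at [0.159, 0.553, 0.304] pointing down, gripper open.
Joint ranges: [-2.89, 2.89], [-0.75, 2.08], [0.22, 2.7], [-1.18, 4.32], [0.11, 2.71], [-2.7, 2.7]. Speed limits (rad/s): [2.57, 2.57, 3.14, 3.14, 3.14, 3.14].

### API

Orientations are given as a unit quaternion [w, x, y, z].
In Python, from rig import readout, imaging, manip gives the robot as it stands. The module is installed in compiled form; this text tells all that it offers.
- The arm moves only by the tool servo_tool, never from a script. Its argument "moves" is a list of rows, each an object with "dp": the shift along the tool's x, y, z in units of 0.2 m (1.0 is 0.2 m), a list of three; "delta_rot": the turn, a rotation vector about the tool's x, y, z in units of 0.1 rad (1.0 is 0.1 rad), a list of three; "fingers": the opening, from 0 (shut) to 1 (fully open). In form: [{"dp": [dx, dy, dz], "delta_rot": [wx, wy, wz], "fingers": fingers}, ...]. A call has 1 to 5 rows; each row shifts and turns the commanded pose from where the row before left it, along the tool's axes as they then stand; what a row does not reach is not made up. A row lasts 1/10 s, in which the tool goes at most 50 mm and 8.59 degrees, less where a joint would pass 70% of its speed; a pose out of reach is approached as far as the arm can. A call with a number of a shift or a turn outside -1 to 1 is refused whole. A call with a gripper value outside its range is refused whole. The fingers move at their own pace and stop on an object; "force" is the grip in N (left out, the last holds). Time passes only in rows, so rows that do not move let the fingers close. It gives the time, the measured TCP pose, the force, the opening and the grip force at its end, in the units of the state.
- readout.get_state(): the state, without advancing time (a new reading comes with each control period).
- imaging.get_image(name): name is "side" or "top"; returns (picture, depth): 420x560x3 uint8, red, green, blue; 420x560 float32, m along the optical axis (not along the pixel's ray), 0 where there is no reading.
- imaging.calibration(name): a dict with "intrinsics" (3x3 intrinsics, pixels), "dist" ([k1, k2, p1, p2, k3] as OpenCV has them; the pictures are not rectified), "R" (3x3) and "t" (3): a world point X has camera coordinates R X + t. Camera axes: x right, y down, z forward; pixel columns grow to the right and rows downward; lengths in m; the calibration is good to about 2 mm. A picture is of the moment at which its call begins. calibration takes no time and is no camera call.
- manip.sign_off(): hands the job in; it is judged then, once.
The state is a dict: "clock": time; "qpos": joint angles; "qd": joint speeds; "effort": joint torques, N m; "position": TCP position; "ee_rot": TCP orientation; "contact_force": force on the tool from outside, world axes, zero at the start; "moment": the same for the moment, N m; "width": finger opening in m; "gripper_force": force on a finger pad.
Only numpy, scipy, OpenCV 4.12 (cv2) and the standard library are available. Lean on these libraries where they do the work, as an engineer would, in place of code of your own. Each camera call takes 0.05 s, during which the arm holds its last target. There are 200 camera calls.

## Working session

There is one attempt and no reset: what is moved stays moved. The work goes in short steps, Python scripts to look and compute and a tool call to move; the robot and the scene stay as the last step left them, time stands still between calls to the robot, and variables do not carry over. Pictures are saved under pics/ and viewed, at most 14 in all, crops included, and the job is handed in when it is done.

Besides the shell and the picture viewer there is one more tool, called after "Call:" in YAML: its name, and indented under it one key for each argument. servo_tool: Moves the arm, as the interface text tells. Its arguments: {"type":"object","properties":{"moves":{"type":"array"},"force":{"type":"number"}},"required":["moves"]}

```bash
mkdir -p pics; cat > h.py <<'E'
import numpy as np, cv2
from rig import readout, imaging, manip
def grab(n):
    im,d=imaging.get_image(n); c=imaging.calibration(n); return im,d,c
def cloud(d,c):
    h,w=d.shape; u,v=np.meshgrid(np.arange(w),np.arange(h))
    K=np.array(c["intrinsics"],float);p=np.stack([u,v],-1).reshape(-1,1,2).astype(np.float64)
    n=cv2.undistortPoints(p,K,np.array(c["dist"],float)).reshape(h,w,2)
    X=np.dstack([n*d[...,None],d]); R=np.array(c["R"]);t=np.array(c["t"]).ravel()
    W=(X-t)@R; W[d<=0]=np.nan; return W
def proj(P,c):
    r,_=cv2.Rodrigues(np.array(c["R"],float))
    return cv2.projectPoints(np.array(P,float).reshape(-1,1,3),r,np.array(c["t"],float),np.array(c["intrinsics"],float),np.array(c["dist"],float))[0].reshape(-1,2)
E
python3 - <<'E'
from h import *
for n in("top","side"):
    im,d,c=grab(n); cv2.imwrite(f"pics/{n}0.png",im[...,::-1]); np.save(n+"0.npy",cloud(d,c))
    print(n,-np.array(c["R"]).T@np.array(c["t"]).ravel())
print(readout.get_state(), manip.pinch_z)
E
```

```text
top [ 0.15410854 -0.14152567  1.29428357]
side [0.6472574  0.75600678 1.04029035]
{'clock': 0.1, 'qpos': array([ 1.16998030e+00,  2.76540545e-01,  1.50600596e+00, -9.16459477e-06,
        1.36072093e+00, -1.21040372e-01]), 'qd': array([-0.00030877,  0.00055285, -0.00182841, -0.00112588, -0.00210801,
        0.00010295]), 'effort': array([ 1.90097591e-03, -4.17689502e+01, -2.46407086e+01, -1.96644083e-05,
        5.79494750e-03, -4.38899860e-06]), 'position': array([0.15867049, 0.55230339, 0.30312134]), 'ee_rot': array([-2.11699320e-04,  1.39431041e-01,  9.90231429e-01, -8.10203590e-04]), 'contact_force': array([-0.52153154, -0.43236926, -0.35854901]), 'moment': array([ 0.04886796, -0.00241845, -0.03696204]), 'gripper_force': 0.0, 'width': 0.08539999951718674} 0.0539
```

View pics/top0.png

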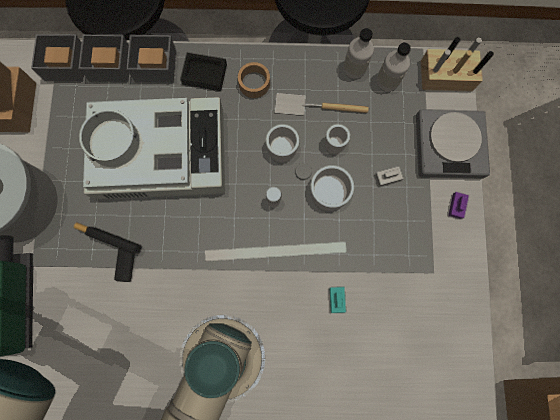

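View pics/side0.png

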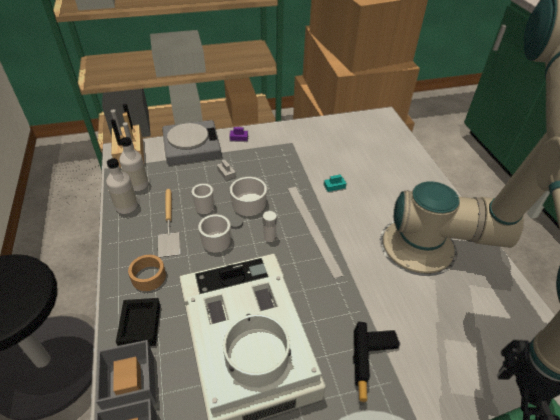

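The top view shows the mixer at about (150,145) with its knob at (205,140). The large cup is at (331,187), medium (282,143), small (338,137) and jar (273,195). There is one grey weight at (389,176), with purple (459,204) and turquoise (337,300) decoys. Next I measure the positions.

```bash
cat > m.py <<'E'
from h import *
from scipy.optimize import least_squares
def circ(P):
    f=lambda q:np.hypot(P[:,0]-q[0],P[:,1]-q[1])-q[2]
    r=least_squares(f,[*np.median(P,0)[:2],.04],loss="soft_l1",f_scale=.002); return r.x
def rim(W,px,r,zlo,zhi):
    S=W[max(px[1]-r,0):px[1]+r,px[0]-r:px[0]+r].reshape(-1,3); S=S[(S[:,2]>zlo)&(S[:,2]<zhi)]
    return circ(S),np.median(S[:,2]),len(S)
def rect(S):
    (c,s,a)=cv2.minAreaRect((S[:,:2]*1000).astype(np.float32)); return np.round(c,1),np.round(s,1),round(a,1),len(S)
E
python3 - <<'E'
from m import *
W=np.load("top0.npy")
np.set_printoptions(precision=4,suppress=True)
for n,px,r,zl,zh in[("large",(331,187),28,.066,.08),("med",(282,143),22,.070,.084),("small",(338,137),17,.074,.088),("jar",(273,195),13,.095,.11),("disc",(303,172),10,.004,.06),("holder",(106,137),34,.165,.195)]:
    print(n,*rim(W,px,r,zl,zh))
for n,(u0,u1,v0,v1),zl,zh in[("wblock",(370,408,160,192),.02,.035),("wrib",(370,408,160,192),.044,.06),("purple",(445,475,188,222),.015,.035),("knob",(188,224,95,190),.128,.15),("plat",(70,192,90,205),.118,.128),("deck",(188,230,90,205),.097,.108),("mix",(70,235,90,205),.097,.128),("pa",(150,186,148,176),.06,.117),("pb",(150,186,103,132),.06,.117)]:
    S=W[v0:v1,u0:u1].reshape(-1,3);S=S[(S[:,2]>zl)&(S[:,2]<zh)]; print(n,rect(S),np.median(S,0))
for p in [(250,230),(120,230),(400,120)]: print(W[p[1],p[0]])
im=cv2.imread("pics/top0.png")
a=cv2.resize(im[85:205,75:235],(800,600),interpolation=cv2.INTER_CUBIC);cv2.imwrite("pics/c0.png",a)
E
```

```text
large [ 0.47   -0.2927  0.0555] 0.07271121307312073 397
med [ 0.5992 -0.1531  0.0427] 0.07634882556928742 303
small [ 0.6148 -0.3086  0.0299] 0.08135400862938055 206
jar [ 0.4368 -0.1314  0.0144] 0.10309561169234135 182
disc [ 0.5282 -0.2151  0.0201] 0.014062064522892012 290
holder [0.5673 0.2992 0.0674] 0.18078351010746024 705
wblock (array([ 518.2, -464.5]), array([40.7, 69.1]), 18.4, 240) [ 0.5126 -0.4601  0.0284]
wrib (array([ 517.9, -464.5]), array([14.5, 37.6]), 14.4, 72) [ 0.5179 -0.4636  0.0517]
purple (array([ 436. , -666.9]), array([43.3, 72.2]), 74.8, 263) [ 0.43   -0.6583  0.025 ]
knob (array([582.9,  60.5]), array([62.7, 12.9]), 3.3, 131) [0.5804 0.0603 0.1398]
plat (array([572.8, 243.1]), array([245.3, 279.2]), 3.5, 5652) [0.5592 0.2209 0.1238]
deck (array([583.4,  61. ]), array([261.7,  90.1]), 3.6, 2178) [0.5664 0.056  0.1038]
mix (array([574.5, 199.3]), array([261.7, 367.2]), 3.7, 9390) [0.56   0.1672 0.1216]
pa (array([520.1, 154. ]), array([87.3, 53.8]), 84.3, 406) [0.5219 0.156  0.1063]
pb (array([641.8, 157.3]), array([40.8, 85.5]), 2.6, 369) [0.6429 0.1647 0.1068]
[ 0.3552 -0.0659  0.0027]
[0.348  0.3059 0.0027]
[ 0.7    -0.5085  0.002 ]
```

View pics/c0.png

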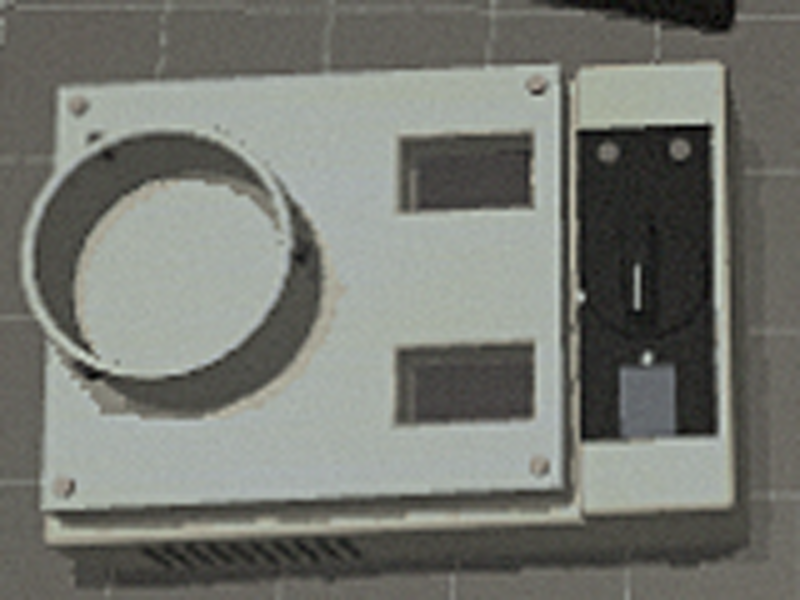

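Mixer yaw is about 3.6° and its origin is about (0.5735, 0.2048). The measured radii and heights match the given sizes. I'll start by turning the tool square and moving to the large cup.

Call:
servo_tool:
  moves:
    - {"dp":[0,0,0],"delta_rot":[0,0,-1],"fingers":0.4}
    - {"dp":[0,0,0],"delta_rot":[0,0,-1],"fingers":0.4}
    - {"dp":[0,0,0],"delta_rot":[0,0,-0.8],"fingers":0.4}
    - {"dp":[-0.078,-0.225,0],"delta_rot":[0,0,0],"fingers":0.4}
    - {"dp":[-0.078,-0.225,0],"delta_rot":[0,0,0],"fingers":0.4}

```text
clock: 0.6
position: [0.19, 0.4621, 0.3029]
ee_rot: [-0.0, -0.001, 1.0, -0.001]
contact_force: [0.7, -0.1, 0.2]
width: 0.0343
gripper_force: 0.0
```

Call:
servo_tool:
  moves:
    - {"dp":[-0.078,-0.225,0],"delta_rot":[0,0,0],"fingers":0.4}
    - {"dp":[-0.078,-0.225,0],"delta_rot":[0,0,0],"fingers":0.4}
    - {"dp":[-0.078,-0.225,0],"delta_rot":[0,0,0],"fingers":0.4}
    - {"dp":[-0.078,-0.225,0],"delta_rot":[0,0,0],"fingers":0.4}
    - {"dp":[-0.078,-0.225,0],"delta_rot":[0,0,0],"fingers":0.4}

```text
clock: 1.1
position: [0.268, 0.2359, 0.3037]
ee_rot: [0.0, -0.001, 1.0, -0.0]
contact_force: [0.7, 0.1, 0.3]
width: 0.0347
gripper_force: 0.0
```

Call:
servo_tool:
  moves:
    - {"dp":[-0.078,-0.225,0],"delta_rot":[0,0,0],"fingers":0.4}
    - {"dp":[-0.078,-0.225,0],"delta_rot":[0,0,0],"fingers":0.4}
    - {"dp":[-0.078,-0.225,0],"delta_rot":[0,0,0],"fingers":0.4}
    - {"dp":[-0.078,-0.225,0],"delta_rot":[0,0,0],"fingers":0.4}
    - {"dp":[-0.078,-0.225,0],"delta_rot":[0,0,0],"fingers":0.4}

```text
clock: 1.6
position: [0.346, 0.0108, 0.3039]
ee_rot: [0.0, 0.0, 1.0, 0.0]
contact_force: [0.8, 0.7, 0.3]
width: 0.0341
gripper_force: 0.0
```

Call:
servo_tool:
  moves:
    - {"dp":[-0.078,-0.225,0],"delta_rot":[0,0,0],"fingers":0.4}
    - {"dp":[-0.078,-0.225,0],"delta_rot":[0,0,0],"fingers":0.4}
    - {"dp":[-0.078,-0.225,0],"delta_rot":[0,0,0],"fingers":0.4}
    - {"dp":[0,0,0],"delta_rot":[0,0,0],"fingers":0.4}

```text
clock: 2.0
position: [0.395, -0.1276, 0.3036]
ee_rot: [0.001, 0.003, 1.0, -0.002]
contact_force: [-0.5, 0.2, -0.6]
width: 0.034
gripper_force: 0.0
```

```bash
cat > look.py <<'E'
from m import *
np.set_printoptions(precision=4,suppress=True)
import sys
# name: expected xy, rim z band, search radius, expected fit radius
O=dict(large=((.47,-.2927),.0731,.075),med=((.5992,-.1531),.077,.06),small=((.6148,-.3086),.081,.045),jar=((.4368,-.1314),.103,.03),holder=((.5673,.2992),.181,.08))
def look(names,cams=("top","side"),save=None):
    out={}
    for n in cams:
        im,d,c=grab(n);W=cloud(d,c)
        if save: cv2.imwrite(f"pics/{save}_{n}.png",im[...,::-1])
        P=W.reshape(-1,3)
        for k in names:
            if k=="weight":
                S=P[(np.hypot(P[:,0]-.518,P[:,1]+.4645)<.06)&(P[:,2]>.022)&(P[:,2]<.06)]
                R=S[S[:,2]>.046]; print(n,k,rect(S),rect(R),np.median(R[:,2])); continue
            (xy,z,r)=O[k]; S=P[(np.hypot(P[:,0]-xy[0],P[:,1]-xy[1])<r)&(abs(P[:,2]-z)<.005)]
            if len(S)<20: print(n,k,"few",len(S)); continue
            print(n,k,circ(S),np.median(S[:,2]),len(S)); out[n,k]=circ(S)
    return out,W
if __name__=="__main__": look(sys.argv[1:])
E
python3 look.py large med small jar holder weight
```

```text
top large [ 0.4701 -0.2929  0.0556] 0.07272689031165339 367
top med [ 0.5929 -0.15    0.0496] 0.07668658492953824 74
top small [ 0.615  -0.3085  0.0299] 0.08115736650868685 188
top jar few 0
top holder [0.5677 0.2996 0.0674] 0.18277695402902025 450
top weight (array([ 518.1, -464.3]), array([40.8, 68.3]), 17.5, 317) (array([ 518.5, -465.5]), array([13.8, 38.3]), 15.4, 68) 0.05201583077013423
side large [ 0.4725 -0.2915  0.0558] 0.0729231488281976 263
side med [ 0.6019 -0.1516  0.0429] 0.07711416387336541 237
side small [ 0.6166 -0.307   0.0297] 0.081231080465522 144
side jar [ 0.4403 -0.1292  0.0149] 0.10327770152641495 117
side holder [0.5696 0.3011 0.0667] 0.18266790255426804 715
side weight (array([ 519.9, -465.3]), array([42.6, 75.9]), 17.1, 177) (array([ 521.1, -465.4]), array([14. , 41.7]), 15.9, 39) 0.052533874852793934
```

Call:
servo_tool:
  moves:
    - {"dp":[-0.076,-0.22,0.04],"delta_rot":[0,0,0],"fingers":0.4}
    - {"dp":[-0.076,-0.22,0.04],"delta_rot":[0,0,0],"fingers":0.4}
    - {"dp":[-0.076,-0.22,0.04],"delta_rot":[0,0,0],"fingers":0.4}
    - {"dp":[-0.076,-0.22,0.04],"delta_rot":[0,0,0],"fingers":0.4}
    - {"dp":[-0.076,-0.22,0.04],"delta_rot":[0,0,0],"fingers":0.4}

```text
clock: 2.6
position: [0.4695, -0.3417, 0.2635]
ee_rot: [-0.0, -0.001, 1.0, 0.001]
contact_force: [1.0, 0.2, 0.8]
width: 0.034
gripper_force: 0.0
```

Call:
servo_tool:
  moves:
    - {"dp":[0,0,0.15],"delta_rot":[0,0,0],"fingers":0.4}
    - {"dp":[0,0,0.2],"delta_rot":[0,0,0],"fingers":0.4}
    - {"dp":[0,0,0.2],"delta_rot":[0,0,0],"fingers":0.4}
    - {"dp":[0,0,0.1],"delta_rot":[0,0,0],"fingers":0.4}
    - {"dp":[0,0,0],"delta_rot":[0,0,0],"fingers":0.4}

```text
clock: 3.1
position: [0.4675, -0.3387, 0.1307]
ee_rot: [-0.003, -0.001, 1.0, 0.003]
contact_force: [-0.2, -0.3, 0.2]
width: 0.0345
gripper_force: 0.0
```

Call:
servo_tool:
  moves:
    - {"dp":[0,0,0],"delta_rot":[0,0,0],"fingers":0}
    - {"dp":[0,0,0],"delta_rot":[0,0,0],"fingers":0}
    - {"dp":[0,0,0],"delta_rot":[0,0,0],"fingers":0}
    - {"dp":[0,0,0],"delta_rot":[0,0,0],"fingers":0}
    - {"dp":[0,0,0],"delta_rot":[0,0,0],"fingers":0}
  force: 60

```text
clock: 3.6
position: [0.4696, -0.3428, 0.135]
ee_rot: [0.001, 0.0, 1.0, -0.001]
contact_force: [1.6, -1.3, 1.3]
width: 0.008
gripper_force: 56.4
```

Call:
servo_tool:
  moves:
    - {"dp":[0,0,-0.15],"delta_rot":[0,0,0],"fingers":0}
    - {"dp":[0,0,-0.24],"delta_rot":[0,0,0],"fingers":0}
    - {"dp":[0,0,-0.24],"delta_rot":[0,0,0],"fingers":0}
    - {"dp":[0,0,-0.24],"delta_rot":[0,0,0],"fingers":0}
    - {"dp":[0,0,-0.24],"delta_rot":[0,0,0],"fingers":0}

```text
clock: 4.1
position: [0.4683, -0.342, 0.3577]
ee_rot: [-0.0, -0.0, 1.0, 0.0]
contact_force: [0.6, -1.2, -1.5]
width: 0.0081
gripper_force: 56.3
```

Call:
servo_tool:
  moves:
    - {"dp":[-0.02,0.12,0],"delta_rot":[0,0,0],"fingers":0}
    - {"dp":[-0.038,0.226,0],"delta_rot":[0,0,0],"fingers":0}
    - {"dp":[-0.038,0.226,0],"delta_rot":[0,0,0],"fingers":0}
    - {"dp":[-0.038,0.226,0],"delta_rot":[0,0,0],"fingers":0}
    - {"dp":[-0.038,0.226,0],"delta_rot":[0,0,0],"fingers":0}

```text
clock: 4.6
position: [0.5028, -0.1359, 0.3557]
ee_rot: [-0.0, 0.0, 1.0, -0.0]
contact_force: [0.9, -0.8, -2.4]
width: 0.0077
gripper_force: 61.2
```

Call:
servo_tool:
  moves:
    - {"dp":[-0.038,0.226,0],"delta_rot":[0,0,0],"fingers":0}
    - {"dp":[-0.038,0.226,0],"delta_rot":[0,0,0],"fingers":0}
    - {"dp":[-0.038,0.226,0],"delta_rot":[0,0,0],"fingers":0}
    - {"dp":[-0.038,0.226,0],"delta_rot":[0,0,0],"fingers":0}
    - {"dp":[-0.038,0.226,0],"delta_rot":[0,0,0],"fingers":0}

```text
clock: 5.1
position: [0.5408, 0.0901, 0.3557]
ee_rot: [-0.0, -0.0, 1.0, -0.0]
contact_force: [1.0, 0.3, -2.4]
width: 0.0073
gripper_force: 61.2
```

Call:
servo_tool:
  moves:
    - {"dp":[-0.038,0.226,0],"delta_rot":[0,0,0],"fingers":0}
    - {"dp":[-0.038,0.226,0],"delta_rot":[0,0,0],"fingers":0}
    - {"dp":[-0.038,0.226,0],"delta_rot":[0,0,0],"fingers":0}
    - {"dp":[-0.019,0.1,0],"delta_rot":[0,0,0],"fingers":0}
    - {"dp":[0,0,0],"delta_rot":[0,0,0],"fingers":0}

```text
clock: 5.6
position: [0.5677, 0.2466, 0.355]
ee_rot: [-0.001, -0.002, 1.0, 0.0]
contact_force: [-0.5, -0.6, -2.6]
width: 0.0078
gripper_force: 61.3
```

```bash
cat > held.py <<'E'
from m import *
import sys
# height band of the held rim relative to TCP z, search radius; cup at +y of TCP by r
lo,hi,r=map(float,sys.argv[1:4])
np.set_printoptions(precision=4,suppress=True)
for n in("top","side"):
    im,d,c=grab(n);W=cloud(d,c);P=W.reshape(-1,3);s=readout.get_state();p=s["position"]
    if len(sys.argv)>4: cv2.imwrite(f"pics/{sys.argv[4]}_{n}.png",im[...,::-1])
    C=p+[0,r,0]
    S=P[(np.hypot(P[:,0]-C[0],P[:,1]-C[1])<r+.015)&(P[:,2]-p[2]>lo)&(P[:,2]-p[2]<hi)&(np.hypot(P[:,0]-p[0],P[:,1]-p[1])>.03)]
    print(n,"tcp",p,"n",len(S))
    if len(S)>20:
        q=circ(S);A=np.c_[S[:,:2]-q[:2],np.ones(len(S))];k=np.linalg.lstsq(A,S[:,2],rcond=None)[0]
        print("  circ",q,"z",np.median(S[:,2]),"tilt",k[:2])
E
python3 held.py -.072 -.05 .056 held1
```

```text
top tcp [0.5676 0.2447 0.3551] n 78
  circ [0.5703 0.302  0.0588] z 0.2917280075407489 tilt [ 0.0495 -0.0403]
side tcp [0.5675 0.2435 0.3554] n 713
  circ [0.5691 0.3011 0.0553] z 0.2918060649693789 tilt [-0.0045 -0.0278]
```

Call:
servo_tool:
  moves:
    - {"dp":[0,0,0.12],"delta_rot":[0,0,0],"fingers":0}
    - {"dp":[0,0,0.1],"delta_rot":[0,0,0],"fingers":0}
    - {"dp":[0,0,0.08],"delta_rot":[0,0,0],"fingers":0}
    - {"dp":[0,0,0.06],"delta_rot":[0,0,0],"fingers":0}
    - {"dp":[0,0,0.04],"delta_rot":[0,0,0],"fingers":0}

```text
clock: 6.2
position: [0.5676, 0.2426, 0.2752]
ee_rot: [-0.0, 0.001, 1.0, -0.0]
contact_force: [0.4, -0.1, -1.5]
width: 0.0078
gripper_force: 61.3
```

Call:
servo_tool:
  moves:
    - {"dp":[0,0,0.03],"delta_rot":[0,0,0],"fingers":0}
    - {"dp":[0,0,0.02],"delta_rot":[0,0,0],"fingers":0}
    - {"dp":[0,0,0],"delta_rot":[0,0,0],"fingers":0}

```text
clock: 6.5
position: [0.5678, 0.2439, 0.2657]
ee_rot: [-0.0, -0.0, 1.0, -0.0]
contact_force: [-1.2, -0.3, -1.4]
width: 0.008
gripper_force: 61.3
```

Call:
servo_tool:
  moves:
    - {"dp":[0,0,0.02],"delta_rot":[0,0,0],"fingers":0}
    - {"dp":[0,0,0],"delta_rot":[0,0,0],"fingers":0}
    - {"dp":[0,0,0],"delta_rot":[0,0,0],"fingers":0.3}
    - {"dp":[0,0,0],"delta_rot":[0,0,0],"fingers":0.3}
    - {"dp":[0,0,0],"delta_rot":[0,0,0],"fingers":0.3}

```text
clock: 7.0
position: [0.5681, 0.2443, 0.2624]
ee_rot: [0.0, -0.0, 1.0, 0.0]
contact_force: [-0.2, 0.1, 0.2]
width: 0.0255
gripper_force: 0.0
```

Call:
servo_tool:
  moves:
    - {"dp":[0,0,-0.1],"delta_rot":[0,0,0],"fingers":0.4}
    - {"dp":[0,0,-0.2],"delta_rot":[0,0,0],"fingers":0.4}
    - {"dp":[0,0,-0.1],"delta_rot":[0,0,0],"fingers":0.4}
    - {"dp":[-0.02,-0.2,0],"delta_rot":[0,0,0],"fingers":0.4}
    - {"dp":[-0.02,-0.24,0],"delta_rot":[0,0,0],"fingers":0.4}

```text
clock: 7.5
position: [0.5763, 0.1569, 0.3433]
ee_rot: [0.002, -0.002, 1.0, 0.001]
contact_force: [0.7, -0.2, -1.1]
width: 0.0341
gripper_force: 0.0
```

Call:
servo_tool:
  moves:
    - {"dp":[-0.02,-0.24,0],"delta_rot":[0,0,0],"fingers":0.4}
    - {"dp":[-0.02,-0.24,0],"delta_rot":[0,0,0],"fingers":0.4}
    - {"dp":[-0.02,-0.24,0],"delta_rot":[0,0,0],"fingers":0.4}
    - {"dp":[-0.02,-0.1,0],"delta_rot":[0,0,0],"fingers":0.4}
    - {"dp":[0,0,0],"delta_rot":[0,0,0],"fingers":0.4}

```text
clock: 8.0
position: [0.5924, -0.0111, 0.342]
ee_rot: [0.0, 0.002, 1.0, -0.001]
contact_force: [-0.7, 0.7, -0.3]
width: 0.0343
gripper_force: 0.0
```

```bash
python3 - <<'E'
from look import *
O["large"]=((.5685,.3005),.197,.075)
O["med"]=((.5992,-.1531),.077,.08); O["small"]=((.6148,-.3086),.081,.06)
look(["large","med","small","jar","weight"],save="l1")
print(readout.get_state()["position"])
E
```

```text
top large [0.5681 0.2974 0.056 ] 0.19809651709111253 439
top med [ 0.5996 -0.1532  0.0429] 0.07689505418248206 265
top small [ 0.6152 -0.3085  0.0298] 0.08117692562930523 192
top jar [ 0.4372 -0.1314  0.0142] 0.10308397503926298 164
top weight (array([ 518.1, -464.4]), array([40.4, 68.9]), 17.6, 320) (array([ 518.8, -464.9]), array([14.5, 38.3]), 15.2, 68) 0.052523129300426914
side large [0.5698 0.2983 0.0554] 0.19827322512148013 711
side med [ 0.602  -0.1522  0.0427] 0.07704412382825919 205
side small [ 0.6187 -0.3077  0.0296] 0.08066672290428095 111
side jar [ 0.4403 -0.1291  0.015 ] 0.10344527410590498 122
side weight (array([ 497.3, -448.2]), array([38.4, 10.7]), 80.6, 20) (array([0., 0.]), array([0., 0.]), 0.0, 0) nan
[ 0.5919 -0.0078  0.342 ]
  return _methods._mean(a, axis=axis, dtype=dtype,
  ret = ret.dtype.type(ret / rcount)
```

Call:
servo_tool:
  moves:
    - {"dp":[-0.011,-0.233,0.05],"delta_rot":[0,0,0],"fingers":0.4}
    - {"dp":[-0.011,-0.233,0.05],"delta_rot":[0,0,0],"fingers":0.4}
    - {"dp":[-0.011,-0.233,0.05],"delta_rot":[0,0,0],"fingers":0.4}
    - {"dp":[-0.011,-0.233,0.05],"delta_rot":[0,0,0],"fingers":0.4}
    - {"dp":[0,0,0.1],"delta_rot":[0,0,0],"fingers":0.4}

```text
clock: 8.6
position: [0.6021, -0.1986, 0.2826]
ee_rot: [0.002, 0.001, 1.0, -0.002]
contact_force: [0.4, 1.0, -0.5]
width: 0.0342
gripper_force: 0.0
```

Call:
servo_tool:
  moves:
    - {"dp":[0,0,0.2],"delta_rot":[0,0,0],"fingers":0.4}
    - {"dp":[0,0,0.2],"delta_rot":[0,0,0],"fingers":0.4}
    - {"dp":[0,0,0.2],"delta_rot":[0,0,0],"fingers":0.4}
    - {"dp":[0,0,0.1],"delta_rot":[0,0,0],"fingers":0.4}
    - {"dp":[0,0,0],"delta_rot":[0,0,0],"fingers":0.4}

```text
clock: 9.1
position: [0.5992, -0.1915, 0.1385]
ee_rot: [-0.003, -0.001, 1.0, 0.002]
contact_force: [-0.7, -0.3, -0.2]
width: 0.0346
gripper_force: 0.0
```

Call:
servo_tool:
  moves:
    - {"dp":[0,0,0],"delta_rot":[0,0,0],"fingers":0}
    - {"dp":[0,0,0],"delta_rot":[0,0,0],"fingers":0}
    - {"dp":[0,0,0],"delta_rot":[0,0,0],"fingers":0}
    - {"dp":[0,0,0],"delta_rot":[0,0,0],"fingers":0}
    - {"dp":[0,0,-0.05],"delta_rot":[0,0,0],"fingers":0}
  force: 60

```text
clock: 9.6
position: [0.6002, -0.194, 0.1517]
ee_rot: [-0.001, -0.0, 1.0, 0.0]
contact_force: [-0.6, -0.5, -0.7]
width: 0.0059
gripper_force: 57.5
```

Call:
servo_tool:
  moves:
    - {"dp":[0,0,-0.2],"delta_rot":[0,0,0],"fingers":0}
    - {"dp":[0,0,-0.22],"delta_rot":[0,0,0],"fingers":0}
    - {"dp":[0,0,-0.22],"delta_rot":[0,0,0],"fingers":0}
    - {"dp":[0,0,-0.22],"delta_rot":[0,0,0],"fingers":0}
    - {"dp":[0,0,-0.22],"delta_rot":[0,0,0],"fingers":0}

```text
clock: 10.1
position: [0.6001, -0.1941, 0.3707]
ee_rot: [0.0, 0.0, 1.0, -0.0]
contact_force: [0.3, -0.9, -1.0]
width: 0.0061
gripper_force: 57.9
```

Call:
servo_tool:
  moves:
    - {"dp":[0.0155,0.223,0],"delta_rot":[0,0,0],"fingers":0}
    - {"dp":[0.0155,0.223,0],"delta_rot":[0,0,0],"fingers":0}
    - {"dp":[0.0155,0.223,0],"delta_rot":[0,0,0],"fingers":0}
    - {"dp":[0.0155,0.223,0],"delta_rot":[0,0,0],"fingers":0}
    - {"dp":[0.0155,0.223,0],"delta_rot":[0,0,0],"fingers":0}

```text
clock: 10.6
position: [0.5844, 0.0302, 0.3688]
ee_rot: [0.0, 0.0, 1.0, -0.0]
contact_force: [0.5, -0.6, -1.6]
width: 0.0059
gripper_force: 57.9
```

Call:
servo_tool:
  moves:
    - {"dp":[0.0155,0.223,0],"delta_rot":[0,0,0],"fingers":0}
    - {"dp":[0.0155,0.223,0],"delta_rot":[0,0,0],"fingers":0}
    - {"dp":[0.0155,0.223,0],"delta_rot":[0,0,0],"fingers":0}
    - {"dp":[0.0155,0.223,0],"delta_rot":[0,0,0],"fingers":0}
    - {"dp":[0.0155,0.223,0],"delta_rot":[0,0,0],"fingers":0}

```text
clock: 11.1
position: [0.5689, 0.2532, 0.3689]
ee_rot: [0.0, -0.0, 1.0, 0.0]
contact_force: [0.9, -0.1, -0.9]
width: 0.0056
gripper_force: 57.9
```

Call:
servo_tool:
  moves:
    - {"dp":[0,0,0],"delta_rot":[0,0,0],"fingers":0}
    - {"dp":[0,0,0],"delta_rot":[0,0,0],"fingers":0}

```text
clock: 11.3
position: [0.5691, 0.2525, 0.3683]
ee_rot: [0.0, -0.001, 1.0, -0.0]
contact_force: [0.7, 0.3, -1.2]
width: 0.006
gripper_force: 57.9
```

```bash
python3 held.py -.072 -.05 .044 held2
```

```text
top tcp [0.5694 0.2515 0.3683] n 43
  circ [0.5506 0.2809 0.0195] z 0.300990868219114 tilt [ 0.0788 -0.0353]
side tcp [0.5696 0.2508 0.3683] n 440
  circ [0.5725 0.2939 0.0426] z 0.30052055470017447 tilt [-0.0006 -0.0193]
```

```bash
python3 - <<'E'
import cv2
a=cv2.imread("pics/held2_side.png")[180:420,140:380]; cv2.imwrite("pics/c2.png",cv2.resize(a,(600,600),interpolation=cv2.INTER_CUBIC))
E
```

```text
(no output)
```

View pics/c2.png

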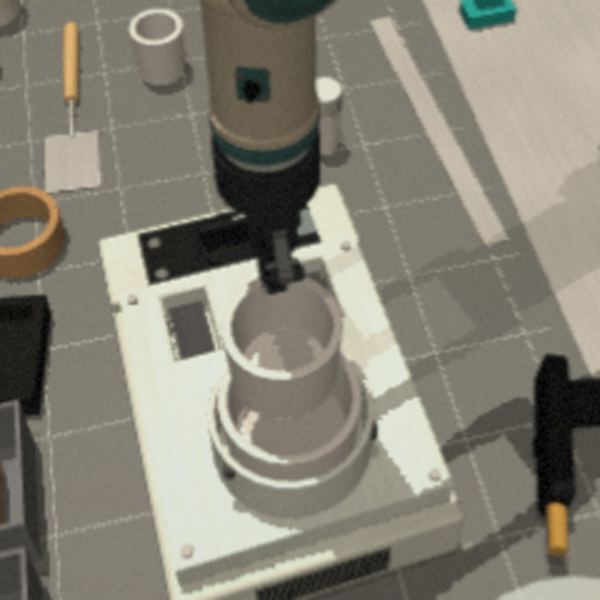

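Call:
servo_tool:
  moves:
    - {"dp":[0.0135,0.027,0.06],"delta_rot":[0,0,0],"fingers":0}
    - {"dp":[0,0,0.1],"delta_rot":[0,0,0],"fingers":0}
    - {"dp":[0,0,0.1],"delta_rot":[0,0,0],"fingers":0}
    - {"dp":[0,0,0.08],"delta_rot":[0,0,0],"fingers":0}
    - {"dp":[0,0,0.04],"delta_rot":[0,0,0],"fingers":0}

```text
clock: 11.9
position: [0.5661, 0.2559, 0.2895]
ee_rot: [-0.002, 0.001, 1.0, -0.001]
contact_force: [-0.6, -0.7, -1.7]
width: 0.0062
gripper_force: 57.9
```

Call:
servo_tool:
  moves:
    - {"dp":[0,0,0.03],"delta_rot":[0,0,0],"fingers":0}
    - {"dp":[0,0,0.02],"delta_rot":[0,0,0],"fingers":0}
    - {"dp":[0,0,0],"delta_rot":[0,0,0],"fingers":0}

```text
clock: 12.2
position: [0.567, 0.257, 0.2818]
ee_rot: [-0.0, 0.0, 1.0, 0.0]
contact_force: [-0.8, 0.3, -1.2]
width: 0.0064
gripper_force: 57.9
```

Now release, back off, and look.

Call:
servo_tool:
  moves:
    - {"dp":[0,0,0.018],"delta_rot":[0,0,0],"fingers":0}
    - {"dp":[0,0,0],"delta_rot":[0,0,0],"fingers":0}
    - {"dp":[0,0,0],"delta_rot":[0,0,0],"fingers":0.3}
    - {"dp":[0,0,0],"delta_rot":[0,0,0],"fingers":0.3}
    - {"dp":[0,0,0],"delta_rot":[0,0,0],"fingers":0.3}

```text
clock: 12.7
position: [0.5671, 0.2573, 0.2788]
ee_rot: [0.0, -0.0, 1.0, 0.0]
contact_force: [0.0, 0.3, 0.4]
width: 0.0257
gripper_force: 0.0
```

Call:
servo_tool:
  moves:
    - {"dp":[0,0,-0.1],"delta_rot":[0,0,0],"fingers":0.4}
    - {"dp":[0,0,-0.2],"delta_rot":[0,0,0],"fingers":0.4}
    - {"dp":[0,-0.1,-0.1],"delta_rot":[0,0,0],"fingers":0.4}
    - {"dp":[-0.02,-0.24,0],"delta_rot":[0,0,0],"fingers":0.4}
    - {"dp":[-0.02,-0.24,0],"delta_rot":[0,0,0],"fingers":0.4}

```text
clock: 13.2
position: [0.5753, 0.1408, 0.3598]
ee_rot: [0.002, -0.001, 1.0, 0.0]
contact_force: [0.6, -0.4, 0.3]
width: 0.0343
gripper_force: 0.0
```

Call:
servo_tool:
  moves:
    - {"dp":[-0.02,-0.24,0],"delta_rot":[0,0,0],"fingers":0.4}
    - {"dp":[-0.02,-0.24,0],"delta_rot":[0,0,0],"fingers":0.4}
    - {"dp":[-0.02,-0.24,0],"delta_rot":[0,0,0],"fingers":0.4}
    - {"dp":[-0.02,-0.24,0],"delta_rot":[0,0,0],"fingers":0.4}
    - {"dp":[-0.02,-0.24,0],"delta_rot":[0,0,0],"fingers":0.4}

```text
clock: 13.7
position: [0.595, -0.1008, 0.3588]
ee_rot: [0.001, -0.0, 1.0, -0.0]
contact_force: [0.6, -0.5, 0.5]
width: 0.034
gripper_force: 0.0
```

Call:
servo_tool:
  moves:
    - {"dp":[-0.02,-0.1,0],"delta_rot":[0,0,0],"fingers":0.4}
    - {"dp":[0,0,0],"delta_rot":[0,0,0],"fingers":0.4}
    - {"dp":[0,0,0],"delta_rot":[0,0,0],"fingers":0.4}

```text
clock: 14.0
position: [0.599, -0.1184, 0.3582]
ee_rot: [-0.0, 0.0, 1.0, 0.001]
contact_force: [0.5, 0.6, -0.4]
width: 0.0343
gripper_force: 0.0
```

```bash
python3 - 2>/dev/null <<'E'
from look import *
O["large"]=((.5685,.2985),.197,.075)
O["med"]=((.5685,.2985),.210,.06); O["small"]=((.6148,-.3086),.081,.06)
look(["large","med","small","jar","weight"],save="l2")
print(readout.get_state()["position"])
E
```

```text
top large [0.5685 0.2972 0.0553] 0.1979898186347077 546
top med [0.5685 0.2972 0.0431] 0.2099609175617337 387
top small [ 0.6151 -0.3087  0.0299] 0.08110319622601798 192
top jar [ 0.437  -0.1314  0.0142] 0.10278899631808594 172
top weight (array([ 518.6, -464.6]), array([40.2, 70.3]), 18.1, 319) (array([ 517.9, -464.5]), array([15.2, 38.2]), 15.5, 65) 0.05285146151391193
side large [0.5699 0.298  0.0544] 0.1982028323912298 817
side med [0.57   0.298  0.0426] 0.21021954838023915 534
side small [ 0.6177 -0.3075  0.0301] 0.08106353373697758 141
side jar [ 0.4399 -0.13    0.0147] 0.10329226237427458 114
side weight (array([ 518.8, -463.2]), array([41.9, 74. ]), 16.8, 175) (array([ 519. , -465.2]), array([16.3, 42.9]), 18.0, 39) 0.05158478047800652
[ 0.599  -0.1172  0.3584]
```

Call:
servo_tool:
  moves:
    - {"dp":[-0.0174,-0.223,0.04],"delta_rot":[0,0,0],"fingers":0.4}
    - {"dp":[-0.0174,-0.223,0.04],"delta_rot":[0,0,0],"fingers":0.4}
    - {"dp":[-0.0174,-0.223,0.04],"delta_rot":[0,0,0],"fingers":0.4}
    - {"dp":[-0.0174,-0.223,0.04],"delta_rot":[0,0,0],"fingers":0.4}
    - {"dp":[-0.0174,-0.223,0.04],"delta_rot":[0,0,0],"fingers":0.4}

```text
clock: 14.6
position: [0.6173, -0.3412, 0.3184]
ee_rot: [0.0, -0.002, 1.0, 0.0]
contact_force: [1.3, 0.8, 0.3]
width: 0.0342
gripper_force: 0.0
```

Call:
servo_tool:
  moves:
    - {"dp":[0,0,0.2],"delta_rot":[0,0,0],"fingers":0.4}
    - {"dp":[0,0,0.23],"delta_rot":[0,0,0],"fingers":0.4}
    - {"dp":[0,0,0.23],"delta_rot":[0,0,0],"fingers":0.4}
    - {"dp":[0,0,0.15],"delta_rot":[0,0,0],"fingers":0.4}
    - {"dp":[0,0,0.077],"delta_rot":[0,0,0],"fingers":0.4}

```text
clock: 15.1
position: [0.6157, -0.3386, 0.1371]
ee_rot: [-0.002, -0.001, 1.0, 0.002]
contact_force: [-0.0, -0.3, 0.6]
width: 0.0342
gripper_force: 0.0
```

Call:
servo_tool:
  moves:
    - {"dp":[0,0,0],"delta_rot":[0,0,0],"fingers":0.4}
    - {"dp":[0,0,0],"delta_rot":[0,0,0],"fingers":0.4}

```text
clock: 15.3
position: [0.6174, -0.3406, 0.1415]
ee_rot: [0.0, -0.001, 1.0, -0.0]
contact_force: [-0.4, -0.3, 0.2]
width: 0.0342
gripper_force: 0.0
```

Call:
servo_tool:
  moves:
    - {"dp":[0,0,0],"delta_rot":[0,0,0],"fingers":0}
    - {"dp":[0,0,0],"delta_rot":[0,0,0],"fingers":0}
    - {"dp":[0,0,0],"delta_rot":[0,0,0],"fingers":0}
    - {"dp":[0,0,0],"delta_rot":[0,0,0],"fingers":0}
    - {"dp":[0,0,-0.05],"delta_rot":[0,0,0],"fingers":0}
  force: 60

```text
clock: 15.8
position: [0.6159, -0.3416, 0.1506]
ee_rot: [-0.001, -0.0, 1.0, 0.0]
contact_force: [-0.5, -0.2, -1.3]
width: 0.0068
gripper_force: 55.9
```

Call:
servo_tool:
  moves:
    - {"dp":[0,0,-0.2],"delta_rot":[0,0,0],"fingers":0}
    - {"dp":[0,0,-0.23],"delta_rot":[0,0,0],"fingers":0}
    - {"dp":[0,0,-0.23],"delta_rot":[0,0,0],"fingers":0}
    - {"dp":[0,0,-0.23],"delta_rot":[0,0,0],"fingers":0}
    - {"dp":[0,0,-0.23],"delta_rot":[0,0,0],"fingers":0}

```text
clock: 16.3
position: [0.6159, -0.342, 0.3774]
ee_rot: [0.0, 0.0, 1.0, -0.0]
contact_force: [1.6, -0.6, -0.5]
width: 0.0066
gripper_force: 56.3
```

Call:
servo_tool:
  moves:
    - {"dp":[0.0188,0.2335,0],"delta_rot":[0,0,0],"fingers":0}
    - {"dp":[0.0188,0.2335,0],"delta_rot":[0,0,0],"fingers":0}
    - {"dp":[0.0188,0.2335,0],"delta_rot":[0,0,0],"fingers":0}
    - {"dp":[0.0188,0.2335,0],"delta_rot":[0,0,0],"fingers":0}
    - {"dp":[0.0188,0.2335,0],"delta_rot":[0,0,0],"fingers":0}

```text
clock: 16.8
position: [0.5969, -0.107, 0.3754]
ee_rot: [0.0, 0.0, 1.0, -0.0]
contact_force: [1.0, 0.2, -1.2]
width: 0.0065
gripper_force: 63.2
```

Call:
servo_tool:
  moves:
    - {"dp":[0.0188,0.2335,0],"delta_rot":[0,0,0],"fingers":0}
    - {"dp":[0.0188,0.2335,0],"delta_rot":[0,0,0],"fingers":0}
    - {"dp":[0.0188,0.2335,0],"delta_rot":[0,0,0],"fingers":0}
    - {"dp":[0.0188,0.2335,0],"delta_rot":[0,0,0],"fingers":0}
    - {"dp":[0.0188,0.2335,0],"delta_rot":[0,0,0],"fingers":0}

```text
clock: 17.3
position: [0.5782, 0.1265, 0.3755]
ee_rot: [0.001, 0.0, 1.0, -0.0]
contact_force: [0.6, -0.1, -0.9]
width: 0.0067
gripper_force: 63.2
```

Call:
servo_tool:
  moves:
    - {"dp":[0.0188,0.2335,0],"delta_rot":[0,0,0],"fingers":0}
    - {"dp":[0.0188,0.2335,0],"delta_rot":[0,0,0],"fingers":0}
    - {"dp":[0.0188,0.2335,0],"delta_rot":[0,0,0],"fingers":0}
    - {"dp":[0,0,0],"delta_rot":[0,0,0],"fingers":0}
    - {"dp":[0,0,0],"delta_rot":[0,0,0],"fingers":0}

```text
clock: 17.8
position: [0.5671, 0.266, 0.375]
ee_rot: [0.0, -0.001, 1.0, -0.001]
contact_force: [0.2, -0.7, -0.7]
width: 0.0065
gripper_force: 63.3
```

```bash
python3 held.py -.072 -.05 .031 held3
```

```text
top tcp [0.5674 0.2649 0.375 ] n 45
  circ [0.6343 0.2945 0.0964] z 0.3111290149570117 tilt [0.3563 0.0791]
side tcp [0.5676 0.2642 0.3751] n 313
  circ [0.569  0.2948 0.0299] z 0.3123759200567499 tilt [ 0.0081 -0.0409]
```

Call:
servo_tool:
  moves:
    - {"dp":[-0.005,0.022,0.06],"delta_rot":[0,0,0],"fingers":0}
    - {"dp":[0,0,0.1],"delta_rot":[0,0,0],"fingers":0}
    - {"dp":[0,0,0.1],"delta_rot":[0,0,0],"fingers":0}
    - {"dp":[0,0,0.08],"delta_rot":[0,0,0],"fingers":0}
    - {"dp":[0,0,0.04],"delta_rot":[0,0,0],"fingers":0}

```text
clock: 18.4
position: [0.568, 0.2682, 0.2964]
ee_rot: [-0.002, 0.001, 1.0, -0.001]
contact_force: [-0.4, 0.1, -0.9]
width: 0.0065
gripper_force: 63.3
```

Call:
servo_tool:
  moves:
    - {"dp":[0,0,0.03],"delta_rot":[0,0,0],"fingers":0}
    - {"dp":[0,0,0.02],"delta_rot":[0,0,0],"fingers":0}
    - {"dp":[0,0,0],"delta_rot":[0,0,0],"fingers":0}

```text
clock: 18.7
position: [0.5686, 0.2694, 0.2888]
ee_rot: [-0.0, 0.0, 1.0, 0.0]
contact_force: [-0.0, 0.6, -1.2]
width: 0.0063
gripper_force: 63.3
```

Call:
servo_tool:
  moves:
    - {"dp":[0,0,0.018],"delta_rot":[0,0,0],"fingers":0}
    - {"dp":[0,0,0],"delta_rot":[0,0,0],"fingers":0}
    - {"dp":[0,0,0],"delta_rot":[0,0,0],"fingers":0.25}
    - {"dp":[0,0,0],"delta_rot":[0,0,0],"fingers":0.25}
    - {"dp":[0,0,0],"delta_rot":[0,0,0],"fingers":0.25}

```text
clock: 19.2
position: [0.5686, 0.2698, 0.2858]
ee_rot: [0.0, -0.0, 1.0, 0.0]
contact_force: [0.2, -0.3, 0.7]
width: 0.0213
gripper_force: 0.0
```

Call:
servo_tool:
  moves:
    - {"dp":[0,0,-0.1],"delta_rot":[0,0,0],"fingers":0.25}
    - {"dp":[0,0,-0.2],"delta_rot":[0,0,0],"fingers":0.4}
    - {"dp":[0,-0.1,-0.1],"delta_rot":[0,0,0],"fingers":0.75}
    - {"dp":[0,-0.24,0],"delta_rot":[0,0,0],"fingers":0.75}
    - {"dp":[0,-0.24,0],"delta_rot":[0,0,0],"fingers":0.75}

```text
clock: 19.7
position: [0.5687, 0.1532, 0.3666]
ee_rot: [0.002, -0.001, 1.0, 0.0]
contact_force: [0.7, 0.2, 0.7]
width: 0.0641
gripper_force: 0.0
```

Call:
servo_tool:
  moves:
    - {"dp":[0,-0.24,0],"delta_rot":[0,0,0],"fingers":0.75}
    - {"dp":[0,-0.24,0],"delta_rot":[0,0,0],"fingers":0.75}
    - {"dp":[0,-0.24,0],"delta_rot":[0,0,0],"fingers":0.75}
    - {"dp":[0,-0.15,0],"delta_rot":[0,0,0],"fingers":0.75}
    - {"dp":[0,0,0],"delta_rot":[0,0,0],"fingers":0.75}

```text
clock: 20.2
position: [0.5686, -0.0243, 0.3655]
ee_rot: [0.0, 0.002, 1.0, -0.001]
contact_force: [-0.0, 0.1, 0.6]
width: 0.0643
gripper_force: 0.0
```

```bash
python3 - 2>/dev/null <<'E'
from look import *
O["med"]=((.569,.298),.210,.06); O["small"]=((.569,.298),.222,.045)
look(["med","small","jar","weight"],save="l3")
print(readout.get_state()["position"])
E
```

```text
top med [0.5688 0.2973 0.0423] 0.21040503165016997 444
top small [0.5686 0.2974 0.0303] 0.22243714024930522 268
top jar [ 0.4367 -0.1312  0.0143] 0.1027657515792159 173
top weight (array([ 518.4, -465.4]), array([40.3, 69.8]), 17.3, 320) (array([ 518.4, -464.2]), array([14.9, 38.2]), 15.2, 68) 0.05217861096206796
side med [0.57   0.2977 0.0416] 0.21047693313686425 613
side small [0.5703 0.298  0.0297] 0.22198893922888857 376
side jar [ 0.4397 -0.1295  0.0151] 0.10328209085072146 120
side weight (array([ 493.2, -441.7]), array([5. , 0.2]), 76.8, 3) (array([0., 0.]), array([0., 0.]), 0.0, 0) nan
[ 0.5685 -0.0207  0.3655]
```

Call:
servo_tool:
  moves:
    - {"dp":[0.163,-0.136,0.05],"delta_rot":[0,0,0],"fingers":0.75}
    - {"dp":[0.163,-0.136,0.05],"delta_rot":[0,0,0],"fingers":0.75}
    - {"dp":[0.163,-0.136,0.05],"delta_rot":[0,0,0],"fingers":0.75}
    - {"dp":[0.163,-0.136,0.05],"delta_rot":[0,0,0],"fingers":0.75}
    - {"dp":[0,0,0.1],"delta_rot":[0,0,0],"fingers":0.75}

```text
clock: 20.8
position: [0.4357, -0.13, 0.3063]
ee_rot: [0.001, 0.001, 1.0, -0.001]
contact_force: [0.7, 0.3, -0.3]
width: 0.0643
gripper_force: 0.0
```

Call:
servo_tool:
  moves:
    - {"dp":[0,0,0.2],"delta_rot":[0,0,0],"fingers":0.75}
    - {"dp":[0,0,0.22],"delta_rot":[0,0,0],"fingers":0.75}
    - {"dp":[0,0,0.22],"delta_rot":[0,0,0],"fingers":0.75}
    - {"dp":[0,0,0.13],"delta_rot":[0,0,0],"fingers":0.75}
    - {"dp":[0,0,0],"delta_rot":[0,0,0],"fingers":0.75}

```text
clock: 21.3
position: [0.4362, -0.1268, 0.1484]
ee_rot: [-0.004, -0.001, 1.0, 0.002]
contact_force: [-0.9, 0.5, -0.4]
width: 0.0641
gripper_force: 0.0
```

Call:
servo_tool:
  moves:
    - {"dp":[0,0,0],"delta_rot":[0,0,0],"fingers":0.75}
    - {"dp":[0,0,0],"delta_rot":[0,0,0],"fingers":0.3}
    - {"dp":[0,0,0],"delta_rot":[0,0,0],"fingers":0.3}
    - {"dp":[0,0,0],"delta_rot":[0,0,0],"fingers":0.3}
    - {"dp":[0,0,0],"delta_rot":[0,0,0],"fingers":0.3}
  force: 50

```text
clock: 21.8
position: [0.4395, -0.1296, 0.1533]
ee_rot: [0.002, 0.0, 1.0, -0.001]
contact_force: [1.0, 1.2, 5.7]
width: 0.0386
gripper_force: 49.7
```

Call:
servo_tool:
  moves:
    - {"dp":[0,0,-0.1],"delta_rot":[0,0,0],"fingers":0.3}
    - {"dp":[0,0,-0.2],"delta_rot":[0,0,0],"fingers":0.3}
    - {"dp":[0,0,-0.24],"delta_rot":[0,0,0],"fingers":0.3}
    - {"dp":[0,0,-0.24],"delta_rot":[0,0,0],"fingers":0.3}
    - {"dp":[0,0,-0.24],"delta_rot":[0,0,0],"fingers":0.3}

```text
clock: 22.3
position: [0.4376, -0.1289, 0.3581]
ee_rot: [0.001, -0.0, 1.0, -0.0]
contact_force: [0.6, -0.5, -0.8]
width: 0.0382
gripper_force: 50.7
```

Call:
servo_tool:
  moves:
    - {"dp":[0,0,-0.24],"delta_rot":[0,0,0],"fingers":0.3}
    - {"dp":[-0.065,0.214,0],"delta_rot":[0,0,0],"fingers":0.3}
    - {"dp":[-0.065,0.214,0],"delta_rot":[0,0,0],"fingers":0.3}
    - {"dp":[-0.065,0.214,0],"delta_rot":[0,0,0],"fingers":0.3}
    - {"dp":[-0.065,0.214,0],"delta_rot":[0,0,0],"fingers":0.3}

```text
clock: 22.8
position: [0.49, 0.0435, 0.4044]
ee_rot: [0.001, 0.0, 1.0, -0.0]
contact_force: [0.9, -0.3, -0.9]
width: 0.0381
gripper_force: 50.9
```

Call:
servo_tool:
  moves:
    - {"dp":[-0.065,0.214,0],"delta_rot":[0,0,0],"fingers":0.3}
    - {"dp":[-0.065,0.214,0],"delta_rot":[0,0,0],"fingers":0.3}
    - {"dp":[-0.065,0.214,0],"delta_rot":[0,0,0],"fingers":0.3}
    - {"dp":[-0.065,0.214,0],"delta_rot":[0,0,0],"fingers":0.3}
    - {"dp":[-0.065,0.214,0],"delta_rot":[0,0,0],"fingers":0.3}

```text
clock: 23.3
position: [0.555, 0.2578, 0.4042]
ee_rot: [0.001, -0.0, 1.0, 0.0]
contact_force: [1.4, -0.9, -1.2]
width: 0.0384
gripper_force: 50.9
```

Call:
servo_tool:
  moves:
    - {"dp":[-0.065,0.214,0],"delta_rot":[0,0,0],"fingers":0.3}
    - {"dp":[0,0,0],"delta_rot":[0,0,0],"fingers":0.3}
    - {"dp":[0,0,0],"delta_rot":[0,0,0],"fingers":0.3}

```text
clock: 23.6
position: [0.5678, 0.2996, 0.403]
ee_rot: [-0.0, -0.001, 1.0, -0.0]
contact_force: [0.3, 0.3, -1.2]
width: 0.0387
gripper_force: 50.9
```

```bash
python3 - <<'E'
from h import *
im,d,c=grab("side");W=cloud(d,c);P=W.reshape(-1,3);p=readout.get_state()["position"]
np.set_printoptions(precision=4,suppress=True)
print(p)
from m import circ
for lo,hi in((-.095,-.08),(-.12,-.105),(-.135,-.12),(-.15,-.135)):
    S=P[(np.hypot(P[:,0]-p[0],P[:,1]-p[1])<.035)&(P[:,2]-p[2]>lo)&(P[:,2]-p[2]<hi)]
    print(lo,len(S),circ(S) if len(S)>10 else "")
S=P[(np.hypot(P[:,0]-p[0],P[:,1]-p[1])<.03)&(P[:,2]<p[2]-.04)&(P[:,2]>.23)];print(S[:,2].min())
a=im[150:390,160:400,::-1];cv2.imwrite("pics/c4.png",cv2.resize(a,(600,600),interpolation=cv2.INTER_CUBIC))
E
```

```text
[0.5677 0.2986 0.4034]
-0.095 55 [0.5672 0.2985 0.0186]
-0.12 67 [0.5669 0.2977 0.0181]
-0.135 66 [0.5669 0.2972 0.0176]
-0.15 55 [0.5672 0.2976 0.0165]
0.25111623150739126
```

View pics/c4.png

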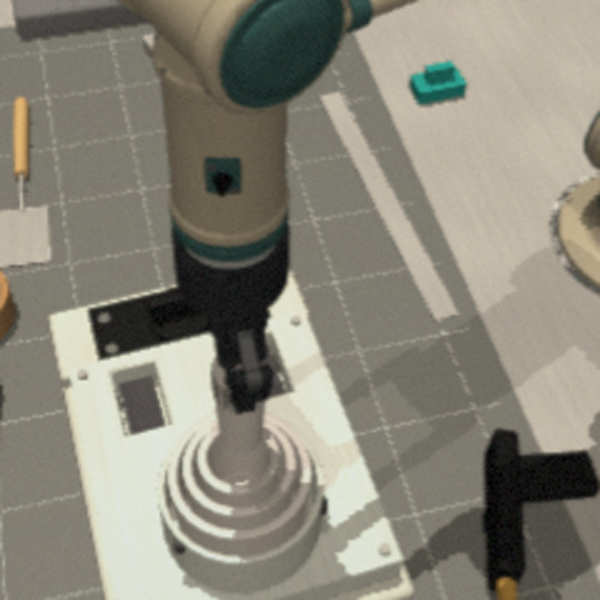

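The jar hangs upright over the nested cups at about (235,480) in the crop. I'll correct x by 3 mm and lower it.

Call:
servo_tool:
  moves:
    - {"dp":[-0.015,0,0.06],"delta_rot":[0,0,0],"fingers":0.3}
    - {"dp":[0,0,0.1],"delta_rot":[0,0,0],"fingers":0.3}
    - {"dp":[0,0,0.1],"delta_rot":[0,0,0],"fingers":0.3}
    - {"dp":[0,0,0.1],"delta_rot":[0,0,0],"fingers":0.3}
    - {"dp":[0,0,0.06],"delta_rot":[0,0,0],"fingers":0.3}

```text
clock: 24.15
position: [0.5703, 0.297, 0.3174]
ee_rot: [-0.001, 0.001, 1.0, -0.001]
contact_force: [0.0, -0.3, -1.8]
width: 0.0388
gripper_force: 50.9
```

Call:
servo_tool:
  moves:
    - {"dp":[0,0,0.03],"delta_rot":[0,0,0],"fingers":0.3}
    - {"dp":[0,0,0.015],"delta_rot":[0,0,0],"fingers":0.3}
    - {"dp":[0,0,0.015],"delta_rot":[0,0,0],"fingers":0.3}
    - {"dp":[0,0,0],"delta_rot":[0,0,0],"fingers":0.3}

```text
clock: 24.55
position: [0.5713, 0.2989, 0.3077]
ee_rot: [0.0, -0.0, 1.0, 0.0]
contact_force: [-0.1, 1.1, -1.3]
width: 0.0383
gripper_force: 50.9
```

Call:
servo_tool:
  moves:
    - {"dp":[0,0,0.01],"delta_rot":[0,0,0],"fingers":0.3}
    - {"dp":[0,0,0],"delta_rot":[0,0,0],"fingers":0.3}
    - {"dp":[0,0,0],"delta_rot":[0,0,0],"fingers":0.65}
    - {"dp":[0,0,0],"delta_rot":[0,0,0],"fingers":0.65}
    - {"dp":[0,0,0],"delta_rot":[0,0,0],"fingers":0.65}

```text
clock: 25.05
position: [0.5712, 0.2989, 0.3057]
ee_rot: [0.0, -0.0, 1.0, 0.0]
contact_force: [0.7, -0.4, -0.5]
width: 0.0554
gripper_force: 0.0
```

Call:
servo_tool:
  moves:
    - {"dp":[0,0,-0.08],"delta_rot":[0,0,0],"fingers":0.65}
    - {"dp":[0,0,-0.12],"delta_rot":[0,0,0],"fingers":0.65}
    - {"dp":[0,0,-0.12],"delta_rot":[0,0,0],"fingers":0.65}
    - {"dp":[0.016,-0.15,0],"delta_rot":[0,0,0],"fingers":0.65}
    - {"dp":[0.016,-0.24,0],"delta_rot":[0,0,0],"fingers":0.65}

```text
clock: 25.55
position: [0.5651, 0.2223, 0.3702]
ee_rot: [0.001, -0.002, 1.0, 0.001]
contact_force: [1.1, -1.1, 0.5]
width: 0.0553
gripper_force: 0.0
```

Call:
servo_tool:
  moves:
    - {"dp":[0.016,-0.24,0],"delta_rot":[0,0,0],"fingers":0.4}
    - {"dp":[0.016,-0.24,0],"delta_rot":[0,0,0],"fingers":0.4}
    - {"dp":[0.016,-0.24,0],"delta_rot":[0,0,0],"fingers":0.4}
    - {"dp":[0.016,-0.24,0],"delta_rot":[0,0,0],"fingers":0.4}
    - {"dp":[0.016,-0.24,0],"delta_rot":[0,0,0],"fingers":0.4}

```text
clock: 26.05
position: [0.5483, -0.0209, 0.3698]
ee_rot: [0.001, -0.0, 1.0, -0.0]
contact_force: [1.3, 0.2, -0.2]
width: 0.0342
gripper_force: 0.0
```

Call:
servo_tool:
  moves:
    - {"dp":[0.016,-0.24,0],"delta_rot":[0,0,0],"fingers":0.4}
    - {"dp":[0.016,-0.24,0],"delta_rot":[0,0,0],"fingers":0.4}
    - {"dp":[0.016,-0.24,0],"delta_rot":[0,0,0],"fingers":0.4}
    - {"dp":[0,0,0],"delta_rot":[0,0,1],"fingers":0.4}
    - {"dp":[0,0,0],"delta_rot":[0,0,1],"fingers":0.4}

```text
clock: 26.55
position: [0.5389, -0.1652, 0.3693]
ee_rot: [0.0, 0.104, 0.995, 0.0]
contact_force: [0.0, -0.3, -0.8]
width: 0.0341
gripper_force: 0.0
```

Call:
servo_tool:
  moves:
    - {"dp":[0,0,0],"delta_rot":[0,0,1],"fingers":0.4}
    - {"dp":[0,0,0],"delta_rot":[0,0,1],"fingers":0.4}
    - {"dp":[0,0,0],"delta_rot":[0,0,1],"fingers":0.4}
    - {"dp":[0,0,0],"delta_rot":[0,0,1],"fingers":0.4}
    - {"dp":[0,0,0],"delta_rot":[0,0,1],"fingers":0.4}

```text
clock: 27.05
position: [0.5392, -0.1632, 0.3695]
ee_rot: [0.0, 0.345, 0.939, 0.0]
contact_force: [0.6, 0.9, -0.0]
width: 0.0339
gripper_force: 0.0
```

Call:
servo_tool:
  moves:
    - {"dp":[0,0,0],"delta_rot":[0,0,1],"fingers":0.4}
    - {"dp":[0,0,0],"delta_rot":[0,0,1],"fingers":0.4}
    - {"dp":[0,0,0],"delta_rot":[0,0,1],"fingers":0.4}
    - {"dp":[0,0,0],"delta_rot":[0,0,1],"fingers":0.4}
    - {"dp":[0,0,0],"delta_rot":[0,0,1],"fingers":0.4}

```text
clock: 27.55
position: [0.5392, -0.1632, 0.3695]
ee_rot: [0.0, 0.566, 0.824, 0.0]
contact_force: [-0.1, 0.5, -0.2]
width: 0.0343
gripper_force: 0.0
```

Call:
servo_tool:
  moves:
    - {"dp":[0,0,0],"delta_rot":[0,0,0.83],"fingers":0.4}
    - {"dp":[0,0,0],"delta_rot":[0,0,0],"fingers":0.4}

```text
clock: 27.75
position: [0.5392, -0.1632, 0.3695]
ee_rot: [0.0, 0.598, 0.801, 0.0]
contact_force: [-0.6, 0.5, -0.0]
width: 0.0338
gripper_force: 0.0
```

```bash
python3 - 2>/dev/null <<'E'
from look import *
O["small"]=((.569,.298),.222,.045); O["jar"]=((.569,.298),.252,.03)
look(["small","jar","weight"],save="l4")
print(readout.get_state()["position"],readout.get_state()["ee_rot"])
E
```

```text
top small [0.5695 0.2985 0.0303] 0.2223302580891237 220
top jar [0.5688 0.2967 0.0147] 0.2525577423462173 219
top weight (array([ 518.2, -464.2]), array([40.3, 69.8]), 18.0, 320) (array([ 518.5, -464.3]), array([14.9, 39.6]), 16.7, 67) 0.052089937297937094
side small [0.5701 0.2969 0.0298] 0.22238318830737178 319
side jar [0.5709 0.2978 0.0145] 0.2525361759142286 305
side weight (array([ 519.4, -464.1]), array([41.9, 73.3]), 17.9, 152) (array([ 518.2, -458.3]), array([14.4, 31.5]), 15.4, 23) 0.051354928681462575
[ 0.5392 -0.1632  0.3694] [0.0001 0.5976 0.8018 0.0001]
```

View pics/l4_side.png

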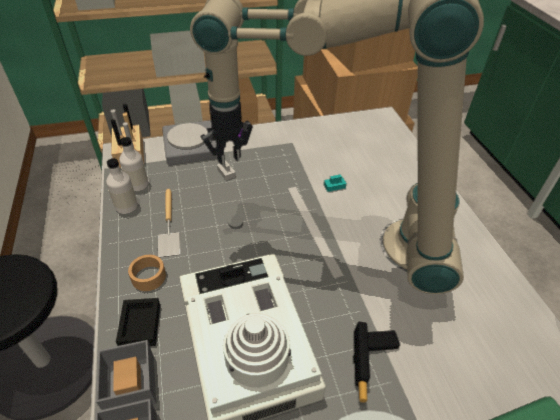

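The jar is seated upright in the nested cups at (255,330). The grey weight at (226,168) is undisturbed, and I go to it now.

Call:
servo_tool:
  moves:
    - {"dp":[-0.2,-0.075,0.06],"delta_rot":[0,0,0],"fingers":0.4}
    - {"dp":[-0.2,-0.075,0.06],"delta_rot":[0,0,0],"fingers":0.4}
    - {"dp":[-0.2,-0.075,0.06],"delta_rot":[0,0,0],"fingers":0.4}
    - {"dp":[-0.2,-0.075,0.06],"delta_rot":[0,0,0],"fingers":0.4}
    - {"dp":[-0.2,-0.075,0.06],"delta_rot":[0,0,0],"fingers":0.4}

```text
clock: 28.35
position: [0.5238, -0.3779, 0.3089]
ee_rot: [0.0, 0.598, 0.802, 0.0]
contact_force: [0.4, 0.6, -0.9]
width: 0.0344
gripper_force: 0.0
```

Call:
servo_tool:
  moves:
    - {"dp":[-0.2,-0.075,0.06],"delta_rot":[0,0,0],"fingers":0.4}
    - {"dp":[-0.2,-0.075,0.06],"delta_rot":[0,0,0],"fingers":0.4}
    - {"dp":[-0.015,0,0.2],"delta_rot":[0,0,0],"fingers":0.4}
    - {"dp":[0,0,0],"delta_rot":[0,0,0],"fingers":0.4}
    - {"dp":[0,0,0],"delta_rot":[0,0,0],"fingers":0.4}

```text
clock: 28.85
position: [0.5186, -0.4637, 0.2446]
ee_rot: [-0.001, 0.598, 0.801, 0.001]
contact_force: [0.8, -0.8, 0.5]
width: 0.0341
gripper_force: 0.0
```

Down 138 mm (0.69 units), then close.

Call:
servo_tool:
  moves:
    - {"dp":[0,0,0.15],"delta_rot":[0,0,0],"fingers":0.4}
    - {"dp":[0,0,0.2],"delta_rot":[0,0,0],"fingers":0.4}
    - {"dp":[0,0,0.2],"delta_rot":[0,0,0],"fingers":0.4}
    - {"dp":[0,0,0.14],"delta_rot":[0,0,0],"fingers":0.4}
    - {"dp":[0,0,0],"delta_rot":[0,0,0],"fingers":0.4}

```text
clock: 29.35
position: [0.5184, -0.4619, 0.1054]
ee_rot: [-0.003, 0.597, 0.802, 0.001]
contact_force: [-1.4, 0.2, -1.2]
width: 0.0341
gripper_force: 0.0
```

Call:
servo_tool:
  moves:
    - {"dp":[0,0,0],"delta_rot":[0,0,0],"fingers":0.4}
    - {"dp":[0,0,0],"delta_rot":[0,0,0],"fingers":0.1}
    - {"dp":[0,0,0],"delta_rot":[0,0,0],"fingers":0}
    - {"dp":[0,0,0],"delta_rot":[0,0,0],"fingers":0}
    - {"dp":[0,0,0],"delta_rot":[0,0,0],"fingers":0}
  force: 90

```text
clock: 29.85
position: [0.5197, -0.4655, 0.1107]
ee_rot: [0.003, 0.598, 0.801, -0.001]
contact_force: [-2.8, 0.6, 7.5]
width: 0.0115
gripper_force: 88.8
```

Call:
servo_tool:
  moves:
    - {"dp":[0,0,-0.03],"delta_rot":[0,0,0],"fingers":0}
    - {"dp":[0,0,-0.1],"delta_rot":[0,0,0],"fingers":0}
    - {"dp":[0,0,-0.2],"delta_rot":[0,0,0],"fingers":0}
    - {"dp":[0,0,-0.2],"delta_rot":[0,0,0],"fingers":0}
    - {"dp":[0,0,-0.2],"delta_rot":[0,0,0],"fingers":0}

```text
clock: 30.35
position: [0.5186, -0.4636, 0.254]
ee_rot: [-0.001, 0.598, 0.801, 0.001]
contact_force: [0.2, -0.7, -4.9]
width: 0.0113
gripper_force: 88.4
```

Call:
servo_tool:
  moves:
    - {"dp":[0.1,0.03,-0.1],"delta_rot":[0,0,0],"fingers":0}
    - {"dp":[0.227,0.067,-0.05],"delta_rot":[0,0,0],"fingers":0}
    - {"dp":[0.227,0.067,-0.05],"delta_rot":[0,0,0],"fingers":0}
    - {"dp":[0.227,0.067,-0.03],"delta_rot":[0,0,0],"fingers":0}
    - {"dp":[0.227,0.067,0],"delta_rot":[0,0,0],"fingers":0}

```text
clock: 30.85
position: [0.5185, -0.2521, 0.3001]
ee_rot: [0.001, 0.599, 0.801, 0.001]
contact_force: [0.6, 1.1, -4.6]
width: 0.0117
gripper_force: 88.4
```

Call:
servo_tool:
  moves:
    - {"dp":[0.227,0.067,0],"delta_rot":[0,0,0],"fingers":0}
    - {"dp":[0.227,0.067,0],"delta_rot":[0,0,0],"fingers":0}
    - {"dp":[0.1,0.03,0],"delta_rot":[0,0,0],"fingers":0}
    - {"dp":[0,0,0],"delta_rot":[0,0,0],"fingers":0}
    - {"dp":[0,0,0],"delta_rot":[0,0,0],"fingers":0}

```text
clock: 31.35
position: [0.5185, -0.1381, 0.2993]
ee_rot: [0.0, 0.598, 0.802, -0.0]
contact_force: [-0.5, 0.1, -5.7]
width: 0.0116
gripper_force: 88.4
```

```bash
cat > pock.py <<'E'
from m import *
np.set_printoptions(precision=4,suppress=True)
from scipy import ndimage
Z=.1235
for n in("top","side"):
    im,d,c=grab(n);W=cloud(d,c);C=-np.array(c["R"]).T@np.array(c["t"]).ravel()
    D=W-C; Q=C+D*((Z-C[2])/D[...,2])[...,None]
    R=np.isfinite(W[...,2])
    pl=W[R&(abs(W[...,0]-.575)<.1)&(abs(W[...,1]-.15)<.06)&(abs(W[...,2]-.123)<.006)]
    print(n,"plat z",np.median(pl[:,2]))
    for k,xy in(("pa",(.517,.151)),("pb",(.6365,.1587))):
        m=R&(abs(Q[...,0]-xy[0])<.04)&(abs(Q[...,1]-xy[1])<.055)&(W[...,2]<Z-.004)
        l,nn=ndimage.label(m)
        if nn==0: print(k,"none");continue
        s=np.bincount(l.ravel())[1:].argmax()+1
        print(k,rect(Q[l==s]))
    im2=im
    cv2.imwrite(f"pics/pk_{n}.png",im[...,::-1])
E
python3 pock.py
```

```text
top plat z 0.12345666681120532
pa (array([517.2, 151.3]), array([43.9, 74.9]), 3.7, 421)
pb (array([636.8, 161.9]), array([46.1, 70.7]), 3.6, 391)
side plat z 0.12362874309798197
pa (array([520.3, 151.5]), array([44.8, 73.7]), 3.2, 436)
pb (array([638.4, 159. ]), array([42.3, 73.9]), 4.3, 465)
```

Call:
servo_tool:
  moves:
    - {"dp":[0.23,0.069,0],"delta_rot":[0,0,0],"fingers":0}
    - {"dp":[0.23,0.069,0],"delta_rot":[0,0,0],"fingers":0}
    - {"dp":[0.23,0.069,0],"delta_rot":[0,0,0],"fingers":0}
    - {"dp":[0.23,0.069,0],"delta_rot":[0,0,0],"fingers":0}
    - {"dp":[0.23,0.069,0],"delta_rot":[0,0,0],"fingers":0}

```text
clock: 31.95
position: [0.52, 0.102, 0.2992]
ee_rot: [0.0, 0.599, 0.801, 0.0]
contact_force: [1.5, 0.3, -5.6]
width: 0.0114
gripper_force: 88.5
```

Call:
servo_tool:
  moves:
    - {"dp":[0.23,0.069,0],"delta_rot":[0,0,0],"fingers":0}
    - {"dp":[0,0,0],"delta_rot":[0,0,1],"fingers":0}
    - {"dp":[0,0,0.1],"delta_rot":[0,0,1],"fingers":0}
    - {"dp":[0,0,0.1],"delta_rot":[0,0,0.27],"fingers":0}
    - {"dp":[0,0,0.02],"delta_rot":[0,0,0],"fingers":0}

```text
clock: 32.45
position: [0.5189, 0.1485, 0.2528]
ee_rot: [-0.002, 0.686, 0.728, -0.002]
contact_force: [-0.6, -0.0, -4.5]
width: 0.0114
gripper_force: 88.6
```

Call:
servo_tool:
  moves:
    - {"dp":[0,0,0],"delta_rot":[0,0,0],"fingers":0}
    - {"dp":[0,0,0],"delta_rot":[0,0,0],"fingers":0}

```text
clock: 32.65
position: [0.5207, 0.149, 0.2561]
ee_rot: [0.0, 0.685, 0.728, 0.001]
contact_force: [0.6, -0.3, -3.7]
width: 0.0115
gripper_force: 88.6
```

```bash
python3 - <<'E'
from m import *
np.set_printoptions(precision=4,suppress=True)
for n in("side","top"):
    im,d,c=grab(n);W=cloud(d,c);P=W.reshape(-1,3);p=readout.get_state()["position"]
    # block of the held weight
    print(n,p,readout.get_state()["ee_rot"])
    for lo,hi in((-.085,-.072),(-.105,-.085),(-.1,-.055)):
        S=P[(np.hypot(P[:,0]-p[0],P[:,1]-p[1])<.055)&(P[:,2]-p[2]>lo)&(P[:,2]-p[2]<hi)]
        if len(S)>20: print(lo,hi,rect(S),S.min(0),S.max(0))
    if n=="side":
        q=proj([p-[0,0,.09]],c)[0].astype(int);print(q)
        a=im[q[1]-60:q[1]+60,q[0]-80:q[0]+80,::-1];cv2.imwrite("pics/c5.png",cv2.resize(a,(800,600),interpolation=cv2.INTER_CUBIC))
E
```

```text
side [0.5207 0.1492 0.2564] [0.0007 0.6854 0.7281 0.0009]
-0.085 -0.072 (array([521.6, 153. ]), array([40.1, 66.4]), 3.1, 209) [0.5006 0.1206 0.1714] [0.5433 0.187  0.182 ]
-0.105 -0.085 (array([534.8, 158.6]), array([33.3, 77.6]), 31.3, 111) [0.5011 0.1178 0.1515] [0.5431 0.1862 0.1712]
-0.1 -0.055 (array([521.6, 151.6]), array([40.1, 69.3]), 3.1, 416) [0.5006 0.1178 0.1568] [0.5433 0.187  0.2012]
[262 285]
top [0.5206 0.1493 0.2564] [0.0007 0.6854 0.7282 0.001 ]
-0.085 -0.072 (array([519.9, 150.5]), array([40.8, 69.8]), 1.4, 144) [0.5003 0.1152 0.1715] [0.5411 0.1851 0.1826]
-0.105 -0.085 (array([519.3, 138.4]), array([40. , 46.7]), 3.4, 76) [0.4987 0.1143 0.1517] [0.5407 0.1606 0.1714]
-0.1 -0.055 (array([519.6, 150.2]), array([41.3, 70.5]), 2.4, 244) [0.4987 0.1146 0.1567] [0.5411 0.1851 0.2012]
```

View pics/c5.png

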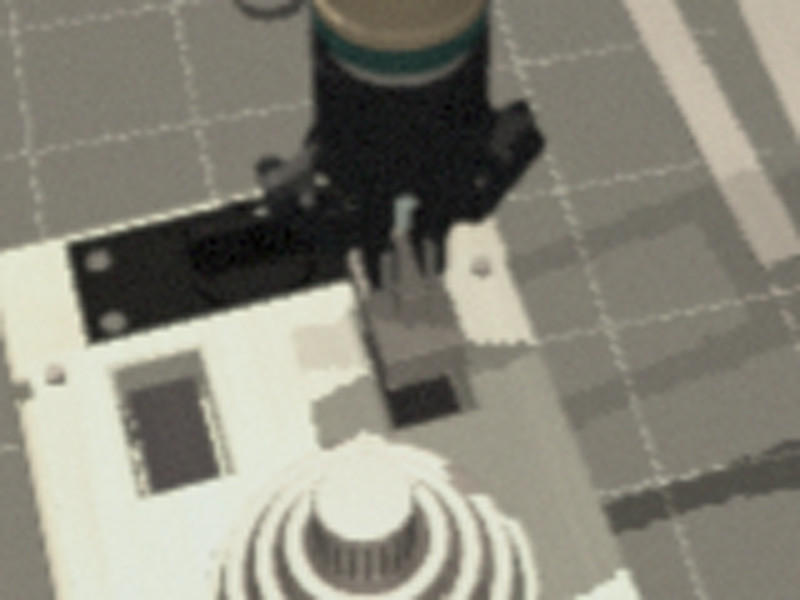

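Call:
servo_tool:
  moves:
    - {"dp":[0.003,-0.009,0.05],"delta_rot":[0,0,0],"fingers":0}
    - {"dp":[0,0,0.05],"delta_rot":[0,0,0],"fingers":0}
    - {"dp":[0,0,0.04],"delta_rot":[0,0,0],"fingers":0}
    - {"dp":[0,0,0],"delta_rot":[0,0,0],"fingers":0}
    - {"dp":[0,0,0],"delta_rot":[0,0,0],"fingers":0}

```text
clock: 33.25
position: [0.5177, 0.1501, 0.2268]
ee_rot: [-0.0, 0.685, 0.728, -0.0]
contact_force: [0.2, -0.6, -4.6]
width: 0.0117
gripper_force: 88.7
```

Call:
servo_tool:
  moves:
    - {"dp":[0,0,0.015],"delta_rot":[0,0,0],"fingers":0}
    - {"dp":[0,0,0.015],"delta_rot":[0,0,0],"fingers":0}
    - {"dp":[0,0,0.01],"delta_rot":[0,0,0],"fingers":0}
    - {"dp":[0,0,0],"delta_rot":[0,0,0],"fingers":0}

```text
clock: 33.65
position: [0.5176, 0.1501, 0.2189]
ee_rot: [-0.0, 0.685, 0.728, -0.0]
contact_force: [0.1, 0.0, -4.5]
width: 0.0115
gripper_force: 88.7
```

It is 9 mm inside the pocket with no contact. I continue down onto the catch.

Call:
servo_tool:
  moves:
    - {"dp":[0,0,0.015],"delta_rot":[0,0,0],"fingers":0}
    - {"dp":[0,0,0.015],"delta_rot":[0,0,0],"fingers":0}
    - {"dp":[0,0,0.01],"delta_rot":[0,0,0],"fingers":0}
    - {"dp":[0,0,0],"delta_rot":[0,0,0],"fingers":0}

```text
clock: 34.05
position: [0.518, 0.1502, 0.2124]
ee_rot: [0.0, 0.685, 0.728, 0.0]
contact_force: [-3.2, -0.1, 5.0]
width: 0.0113
gripper_force: 90.0
```

Call:
servo_tool:
  moves:
    - {"dp":[0,0,0.01],"delta_rot":[0,0,0],"fingers":0}
    - {"dp":[0,0,0.01],"delta_rot":[0,0,0],"fingers":0}
    - {"dp":[0,0,0],"delta_rot":[0,0,0],"fingers":0}

```text
clock: 34.35
position: [0.5176, 0.15, 0.2064]
ee_rot: [-0.0, 0.685, 0.728, -0.0]
contact_force: [-0.5, 0.7, -5.1]
width: 0.0114
gripper_force: 88.7
```

The catch gave way. I'll seat the last few millimetres.

Call:
servo_tool:
  moves:
    - {"dp":[0,0,0.01],"delta_rot":[0,0,0],"fingers":0}
    - {"dp":[0,0,0.005],"delta_rot":[0,0,0],"fingers":0}
    - {"dp":[0,0,0.005],"delta_rot":[0,0,0],"fingers":0}
    - {"dp":[0,0,0],"delta_rot":[0,0,0],"fingers":0}

```text
clock: 34.75
position: [0.5176, 0.1501, 0.2056]
ee_rot: [0.0, 0.685, 0.728, 0.0]
contact_force: [-5.5, -0.2, 11.2]
width: 0.0116
gripper_force: 90.9
```

Call:
servo_tool:
  moves:
    - {"dp":[0,0,0],"delta_rot":[0,0,0],"fingers":0.35}
    - {"dp":[0,0,0],"delta_rot":[0,0,0],"fingers":0.35}
    - {"dp":[0,0,0],"delta_rot":[0,0,0],"fingers":0.35}
    - {"dp":[0,0,-0.1],"delta_rot":[0,0,0],"fingers":0.35}
    - {"dp":[0,0,-0.2],"delta_rot":[0,0,0],"fingers":0.35}

```text
clock: 35.25
position: [0.5164, 0.1498, 0.2607]
ee_rot: [-0.002, 0.685, 0.728, -0.003]
contact_force: [1.2, -0.5, 0.1]
width: 0.0297
gripper_force: 0.0
```

Call:
servo_tool:
  moves:
    - {"dp":[0,0,-0.1],"delta_rot":[0,0,0],"fingers":0.35}
    - {"dp":[-0.22,0,0],"delta_rot":[0,0,0],"fingers":0.35}
    - {"dp":[-0.22,0,0],"delta_rot":[0,0,0],"fingers":0.35}
    - {"dp":[-0.22,0,0],"delta_rot":[0,0,0],"fingers":0.35}
    - {"dp":[-0.22,0,0],"delta_rot":[0,0,0],"fingers":0.35}

```text
clock: 35.75
position: [0.5288, -0.0271, 0.2832]
ee_rot: [0.0, 0.685, 0.729, 0.0]
contact_force: [0.8, -0.0, -0.3]
width: 0.0299
gripper_force: 0.0
```

Call:
servo_tool:
  moves:
    - {"dp":[-0.22,0,0],"delta_rot":[0,0,0],"fingers":0.35}
    - {"dp":[-0.1,0,0],"delta_rot":[0,0,0],"fingers":0.35}
    - {"dp":[0,0,0],"delta_rot":[0,0,0],"fingers":0.35}

```text
clock: 36.05
position: [0.533, -0.0925, 0.2829]
ee_rot: [0.0, 0.687, 0.727, -0.0]
contact_force: [-0.5, 0.5, -0.3]
width: 0.03
gripper_force: 0.0
```

```bash
python3 - <<'E'
from m import *
np.set_printoptions(precision=4,suppress=True)
print(readout.get_state()["position"])
for n in("side","top"):
    im,d,c=grab(n);W=cloud(d,c);P=W.reshape(-1,3)
    S=P[(abs(P[:,0]-.5187)<.025)&(abs(P[:,1]-.1514)<.04)]
    print(n,np.histogram(S[:,2],bins=[.08,.11,.116,.12,.122,.124,.126,.13,.134,.14,.144,.148,.152,.16]))
    r=S[S[:,2]>.14];print("rib z",np.median(r[:,2]),rect(r))
    K=P[(np.hypot(P[:,0]-.583,P[:,1]-.0605)<.05)&(P[:,2]>.13)&(P[:,2]<.15)];print("knob",rect(K),np.median(K[:,2]))
    if n=="side":
        a=im[230:380,170:350,::-1];cv2.imwrite("pics/c6.png",cv2.resize(a,(720,600),interpolation=cv2.INTER_CUBIC))
E
```

```text
[ 0.533  -0.0925  0.2829]
side (array([  8,  12,  23,  75, 162, 132,  39,  11,  11,  11,  53,  28,   0]), array([0.08 , 0.11 , 0.116, 0.12 , 0.122, 0.124, 0.126, 0.13 , 0.134,
       0.14 , 0.144, 0.148, 0.152, 0.16 ]))
rib z 0.14708469542748814 (array([518. , 150.2]), array([14.2, 40.3]), 3.9, 92)
knob (array([585.3,  61.4]), array([58.7, 16.2]), 4.8, 155) 0.13956921526014027
top (array([ 0,  3, 18, 34, 56, 36, 18,  2,  3,  7, 17, 14,  0]), array([0.08 , 0.11 , 0.116, 0.12 , 0.122, 0.124, 0.126, 0.13 , 0.134,
       0.14 , 0.144, 0.148, 0.152, 0.16 ]))
rib z 0.14770683066585555 (array([515.8, 162. ]), array([16.3, 13.9]), 86.7, 38)
knob (array([589.8,  61.1]), array([48.1, 12.7]), 2.9, 92) 0.1398393715779201
```

View pics/c6.png

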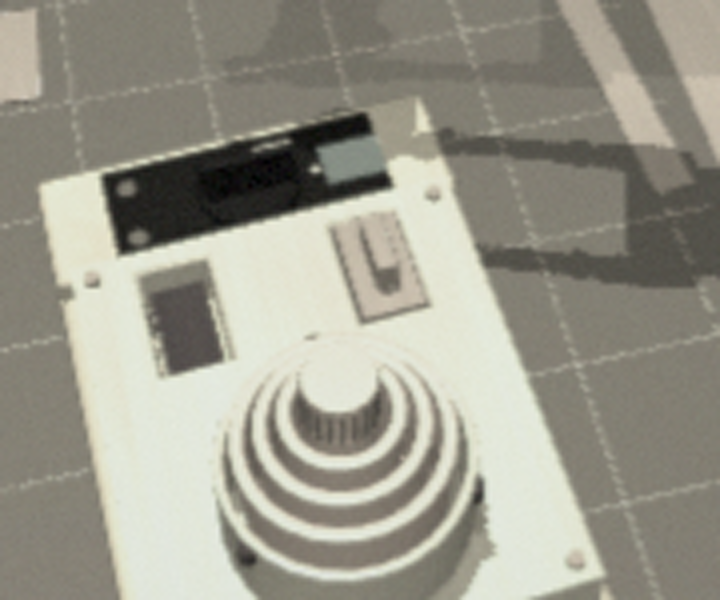

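The weight is flush (rib top z = 0.147, about 24 mm above the platform), and the cups and jar are well seated. Now the knob: I turn the tool to 93.6° and move over it.

Call:
servo_tool:
  moves:
    - {"dp":[0,0,0],"delta_rot":[0,0,-1],"fingers":0.35}
    - {"dp":[0,0,0],"delta_rot":[0,0,-1],"fingers":0.35}
    - {"dp":[0,0,0],"delta_rot":[0,0,-1],"fingers":0.35}
    - {"dp":[0,0,0],"delta_rot":[0,0,-1],"fingers":0.35}
    - {"dp":[0,0,0],"delta_rot":[0,0,-1],"fingers":0.35}

```text
clock: 36.65
position: [0.5325, -0.0877, 0.2832]
ee_rot: [-0.0, 0.481, 0.877, 0.0]
contact_force: [0.2, 0.1, -0.1]
width: 0.0299
gripper_force: 0.0
```

Call:
servo_tool:
  moves:
    - {"dp":[0,0,0],"delta_rot":[0,0,-1],"fingers":0.35}
    - {"dp":[0,0,0],"delta_rot":[0,0,-1],"fingers":0.35}
    - {"dp":[0,0,0],"delta_rot":[0,0,-1],"fingers":0.35}
    - {"dp":[0,0,0],"delta_rot":[0,0,-1],"fingers":0.35}
    - {"dp":[0,0,0],"delta_rot":[0,0,-1],"fingers":0.35}

```text
clock: 37.15
position: [0.5325, -0.0876, 0.2832]
ee_rot: [-0.0, 0.249, 0.968, 0.0]
contact_force: [0.4, -1.1, -0.8]
width: 0.0299
gripper_force: 0.0
```

Call:
servo_tool:
  moves:
    - {"dp":[0,0,0],"delta_rot":[0,0,-1],"fingers":0.35}
    - {"dp":[0,0,0],"delta_rot":[0,0,-1],"fingers":0.35}
    - {"dp":[0,0,0],"delta_rot":[0,0,-1],"fingers":0.35}
    - {"dp":[0,0,0],"delta_rot":[0,0,-1],"fingers":0.35}
    - {"dp":[0,0,0],"delta_rot":[0,0,-1],"fingers":0.35}

```text
clock: 37.65
position: [0.5325, -0.0876, 0.2832]
ee_rot: [-0.0, 0.002, 1.0, 0.0]
contact_force: [0.4, -0.4, 0.4]
width: 0.0299
gripper_force: 0.0
```

Call:
servo_tool:
  moves:
    - {"dp":[0,0,0],"delta_rot":[0,0,-0.76],"fingers":0.35}
    - {"dp":[-0.076,0.1875,0],"delta_rot":[0,0,0],"fingers":0.35}
    - {"dp":[-0.076,0.1875,0],"delta_rot":[0,0,0],"fingers":0.35}
    - {"dp":[-0.076,0.1875,0],"delta_rot":[0,0,0],"fingers":0.35}
    - {"dp":[-0.076,0.1875,0],"delta_rot":[0,0,0],"fingers":0.35}

```text
clock: 38.15
position: [0.5831, 0.0675, 0.2834]
ee_rot: [0.0, -0.034, 0.999, 0.0]
contact_force: [-0.5, 0.0, 0.1]
width: 0.0292
gripper_force: 0.0
```

Call:
servo_tool:
  moves:
    - {"dp":[0,0,0],"delta_rot":[0,0,0],"fingers":0.35}
    - {"dp":[0,0,0],"delta_rot":[0,0,0],"fingers":0.35}

```text
clock: 38.35
position: [0.5828, 0.0665, 0.283]
ee_rot: [-0.0, -0.035, 0.999, 0.0]
contact_force: [0.6, -0.7, -0.6]
width: 0.0297
gripper_force: 0.0
```

Call:
servo_tool:
  moves:
    - {"dp":[-0.003,-0.031,0.075],"delta_rot":[0,0,0],"fingers":0.35}
    - {"dp":[0,0,0.15],"delta_rot":[0,0,0],"fingers":0.35}
    - {"dp":[0,0,0.15],"delta_rot":[0,0,0],"fingers":0.35}
    - {"dp":[0,0,0.1],"delta_rot":[0,0,0],"fingers":0.35}
    - {"dp":[0,0,0],"delta_rot":[0,0,0],"fingers":0.35}

```text
clock: 38.85
position: [0.5826, 0.0574, 0.1859]
ee_rot: [-0.003, -0.033, 0.999, 0.0]
contact_force: [-0.1, 0.2, 1.2]
width: 0.03
gripper_force: 0.0
```

Call:
servo_tool:
  moves:
    - {"dp":[0,0,0],"delta_rot":[0,0,0],"fingers":0.35}
    - {"dp":[0,0,0],"delta_rot":[0,0,0],"fingers":0.1}
    - {"dp":[0,0,0],"delta_rot":[0,0,0],"fingers":0}
    - {"dp":[0,0,0],"delta_rot":[0,0,0],"fingers":0}
  force: 60

```text
clock: 39.25
position: [0.5844, 0.0605, 0.19]
ee_rot: [0.001, -0.032, 0.999, 0.003]
contact_force: [0.3, 7.5, 1.0]
width: 0.0128
gripper_force: 60.4
```

Call:
servo_tool:
  moves:
    - {"dp":[0,0,0],"delta_rot":[0,0,0.7],"fingers":0}
    - {"dp":[0,0,0],"delta_rot":[0,0,0.7],"fingers":0}
    - {"dp":[0,0,0],"delta_rot":[0,0,0.7],"fingers":0}
    - {"dp":[0,0,0],"delta_rot":[0,0,0.7],"fingers":0}
    - {"dp":[0,0,0],"delta_rot":[0,0,0.7],"fingers":0}

```text
clock: 39.75
position: [0.5844, 0.0602, 0.19]
ee_rot: [0.001, 0.143, 0.99, 0.002]
contact_force: [-0.0, 6.3, 0.9]
width: 0.0124
gripper_force: 60.3
```

Call:
servo_tool:
  moves:
    - {"dp":[0,0,0],"delta_rot":[0,0,0.7],"fingers":0}
    - {"dp":[0,0,0],"delta_rot":[0,0,0.7],"fingers":0}
    - {"dp":[0,0,0],"delta_rot":[0,0,0.7],"fingers":0}
    - {"dp":[0,0,0],"delta_rot":[0,0,0],"fingers":0}

```text
clock: 40.15
position: [0.5843, 0.06, 0.1899]
ee_rot: [0.0, 0.245, 0.969, 0.002]
contact_force: [-0.5, 6.3, -0.6]
width: 0.0129
gripper_force: 60.4
```

Call:
servo_tool:
  moves:
    - {"dp":[0,0,0],"delta_rot":[0,0,0.8],"fingers":0}
    - {"dp":[0,0,0],"delta_rot":[0,0,0.8],"fingers":0}
    - {"dp":[0,0,0],"delta_rot":[0,0,0.8],"fingers":0}
    - {"dp":[0,0,0],"delta_rot":[0,0,0.8],"fingers":0}
    - {"dp":[0,0,0],"delta_rot":[0,0,0.8],"fingers":0}

```text
clock: 40.65
position: [0.584, 0.0597, 0.1899]
ee_rot: [-0.0, 0.434, 0.901, 0.002]
contact_force: [-1.6, 4.5, 1.5]
width: 0.0131
gripper_force: 60.5
```

Call:
servo_tool:
  moves:
    - {"dp":[0,0,0],"delta_rot":[0,0,0.8],"fingers":0}
    - {"dp":[0,0,0],"delta_rot":[0,0,0.8],"fingers":0}
    - {"dp":[0,0,0],"delta_rot":[0,0,0.8],"fingers":0}
    - {"dp":[0,0,0],"delta_rot":[0,0,0.8],"fingers":0}
    - {"dp":[0,0,0],"delta_rot":[0,0,0.6],"fingers":0}

```text
clock: 41.15
position: [0.5836, 0.0595, 0.1899]
ee_rot: [-0.001, 0.596, 0.803, 0.001]
contact_force: [-2.8, 4.7, 3.3]
width: 0.0126
gripper_force: 60.6
```

```bash
python3 -c "
from rig import readout;s=readout.get_state();print(s['moment'],s['contact_force'],s['ee_rot'])"
```

```text
[ 0.5792091   0.43627495 -0.19317202] [-2.75805947  4.72071288  3.299423  ] [-0.00098438  0.59627621  0.8027778   0.0012321 ]
```

Call:
servo_tool:
  moves:
    - {"dp":[0,0,0],"delta_rot":[0,0,0],"fingers":0.35}
    - {"dp":[0,0,0],"delta_rot":[0,0,0],"fingers":0.35}
    - {"dp":[0,0,0],"delta_rot":[0,0,0],"fingers":0.35}
    - {"dp":[0,0,-0.1],"delta_rot":[0,0,0],"fingers":0.35}
    - {"dp":[0,0,-0.2],"delta_rot":[0,0,0],"fingers":0.35}

```text
clock: 41.65
position: [0.5826, 0.0577, 0.246]
ee_rot: [-0.003, 0.595, 0.804, -0.002]
contact_force: [0.3, 0.3, 0.3]
width: 0.0299
gripper_force: 0.0
```

Call:
servo_tool:
  moves:
    - {"dp":[0,0,-0.2],"delta_rot":[0,0,0],"fingers":0.35}
    - {"dp":[-0.22,0,0],"delta_rot":[0,0,0],"fingers":0.35}
    - {"dp":[-0.22,0,0],"delta_rot":[0,0,0],"fingers":0.35}
    - {"dp":[-0.22,0,0],"delta_rot":[0,0,0],"fingers":0.35}
    - {"dp":[-0.22,0,0],"delta_rot":[0,0,0],"fingers":0.35}

```text
clock: 42.15
position: [0.6362, -0.1121, 0.2888]
ee_rot: [0.001, 0.594, 0.804, 0.0]
contact_force: [1.0, -0.1, -0.6]
width: 0.0296
gripper_force: 0.0
```

Call:
servo_tool:
  moves:
    - {"dp":[0,0,0],"delta_rot":[0,0,0],"fingers":0.35}
    - {"dp":[0,0,0],"delta_rot":[0,0,0],"fingers":0.35}

```text
clock: 42.35
position: [0.6359, -0.1116, 0.2879]
ee_rot: [-0.0, 0.595, 0.803, 0.0]
contact_force: [-0.0, 0.8, -0.4]
width: 0.03
gripper_force: 0.0
```

```bash
python3 - <<'E'
from look import *
O.update(large=((.569,.298),.198,.075),med=((.569,.298),.210,.06),small=((.569,.298),.222,.045),jar=((.569,.298),.252,.03))
out,_=look(["large","med","small","jar"],save="fin")
for n in("top","side"):
    im,d,c=grab(n);P=cloud(d,c).reshape(-1,3)
    K=P[(np.hypot(P[:,0]-.584,P[:,1]-.061)<.045)&(P[:,2]>.13)&(P[:,2]<.15)];print("knob",rect(K))
    r=P[(abs(P[:,0]-.5187)<.025)&(abs(P[:,1]-.1514)<.04)&(P[:,2]>.14)];print("rib",np.median(r[:,2]),rect(r))
E
```

```text
top large [0.5699 0.2986 0.0556] 0.1981190922124959 517
top med [0.57   0.2985 0.0429] 0.21037470082058596 412
top small [0.5695 0.2983 0.0301] 0.22232470729435508 230
top jar [0.5689 0.297  0.0148] 0.25252061796665903 224
side large [0.5693 0.2958 0.0547] 0.19845263852944567 780
side med [0.5697 0.2959 0.0421] 0.2101576509613659 568
side small [0.5701 0.297  0.0297] 0.22224508150058103 310
side jar [0.5709 0.2978 0.0144] 0.2524813347309628 300
knob (array([0., 0.]), array([0., 0.]), 0.0, 0)
rib 0.14946774546345887 (array([519.3, 169. ]), array([3.3, 0. ]), -168.7, 2)
knob (array([584.8,  61.3]), array([14.6, 62.2]), 13.3, 133)
rib 0.1468697641015183 (array([518.1, 150.6]), array([13.9, 41.2]), 3.3, 94)
```

View pics/fin_top.png

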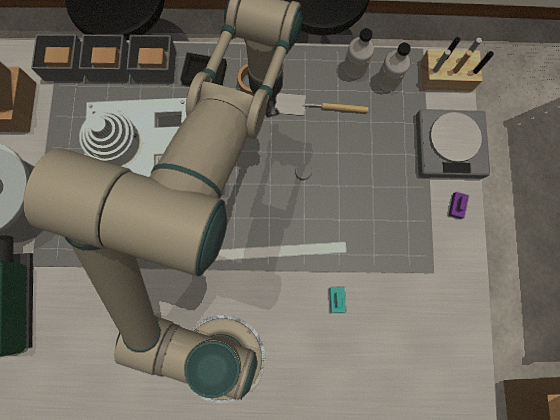

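The final view shows the nest at (105,135) intact. The knob bar has turned 80° (1.40 rad) clockwise to its run stop, the weight is flush, and the decoys are untouched. I'm handing in.

```bash
python3 -c "
from rig import manip;print(manip.sign_off())"
```

```text
the job is handed in; nothing more can be done
None
```

The mixer is loaded and running: all three cups are nested in the holder with the jar upright in the smallest, the one weight laid out is pressed flush, and the knob measured 1.40 rad (its run stop); the job is handed in, with no verdict returned.

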